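Lock the tilting bin and return the stray pieces

TASK

Put the tilting bin back in service: press it level, turn the turnbutton fully over its rear rim, run the captive nut down clockwise with the fingers until it stops, then tighten it with the spanner (no longer with the fingers) until it stops again. Only when it is tight, put all the stray puzzle pieces from the bamboo tray into the bin; and lay the spanner flat back on the middle of its cork mat. Leave the cup and the paperweight alone.

Things in the scene. Friction and masses are not known exactly. Their poses are not given: they have to be found in the camera images.
- stand: Fixed dark wooden stand (footprint 200 x 236 mm) carrying bin, turnbutton and nut. Origin: at bench level below the bin's pivot line; x points from the bin's front to the post behind it, y along the pivot line, z up. Cheeks 16 mm thick at y = +-108 mm are 88 mm high; the rear post (42 x 100 mm, centred at x = 112) is 107 mm high.
- bin_tilt (a joint): Tilt of the bin about its pivot line (along the stand's y, 70 mm above the bench): 0 = level, against a stop; positive = tipped forward, front low and rear high, up to 0.42 rad. Stiff pivot (0.35 N m): it stays where it is put; pressing its rear lip down with about 5 N levels it.
- bin: The open-topped light wooden tilting bin, 170 (x) x 180 (y) x 65 mm, walls 8 mm. Its frame lies on the pivot line, 70 mm above the bench, in the middle of the bin, and tilts with it; when level its axes are the stand's and its rim is 105 mm above the bench.
- bin_floor (a point): Middle of the bin's inner floor, z up out of the bin; the inside is 154 (x) x 164 (y) mm and 57 mm deep.
- bin_lip (a point): Middle of the flat top of the bin's rear lip, which is 22 mm wide (x) and 180 mm long (y), at x = +75, z = +35 mm in the bin's frame.
- turnbutton (a joint): Angle of the brass turnbutton on the rear post, about the nut's axis: 0 = points over the bin's rear rim (stand's -x; secured, against a stop); up to 1.8 = open, swung clockwise from above, so that at 1.57 it points to the stand's +y. Light (0.06 N m), stays where left; the nut does not turn with it.
- pip (a point): Top of the round upright thumb pip (16 mm diameter, 12 mm tall) on the turnbutton's 20 mm wide, 10 mm thick bar (58 mm long, top 118 mm above the bench). The pip stands 50 mm from the turning axis; its top is 130 mm above the bench. The bar turns with the point.
- nut_axis (a point): Fixed point on the nut's upright axis at mid height of the nut, 149 mm above the bench, 112 mm behind the stand's origin; its axes are the stand's.
- nut: Captive steel hex nut, 36 mm across flats, 24 tall (137 to 161 mm above the bench), over the turnbutton; its stud ends at 173. Turns without rising; clockwise from above tightens. Origin: on the axis at its underside; frame turns with it. At nut_run 3.0 and nut_tight 0 two corners point along the stand's x (flats face +-30, +-90, +-150 degrees from it).
- nut_run (a joint): Loose travel of the nut, rad, growing clockwise: starts between 0 and 1.0, ends at the hand-tight stop at 3.0. Needs 0.2 N m and stays where it is left.
- nut_tight (a joint): Tightening beyond hand-tight, rad, growing clockwise: 0 until the nut has reached its hand-tight stop, up to the final stop at 0.9. Needs 1.2 N m: for the spanner, not the fingers. The nut's total clockwise angle is nut_run + nut_tight. Turning back merely loosens nut_run.
- spanner: Open-ended spanner lying flat, 218 mm long, about 300 g: wooden handle 20 mm wide, 18 mm tall, from x = -85 to +50 mm, then a steel neck and open jaw, 14 mm thick. Origin: underside of the handle at the place to grip it; x points from the handle to the jaw, z up.
- jaw (a point): Middle of the spanner's jaw opening (where the nut's centre sits), 115 mm ahead of the spanner's origin, 7 mm above the underside. The jaw is 39 mm wide and open to +x; its prongs are 11 mm wide and run from 24 mm behind to 18 mm ahead of this point. About 0.16 rad play on the nut to either side.
- mat: Cork mat fixed to the bench, 300 (x) x 140 (y) mm, 4 mm thick, on which the spanner lies and belongs. Origin: centre of its underside.
- tray: Round bamboo sorting tray fixed to the bench, 248 mm across, floor 6 mm and rim 13 mm above the bench. Origin: centre of its underside.
- piece1: Stray wooden puzzle piece, 20 mm thick, about 40 g, lying on the tray, plain bar 60 long; bar 20 mm wide along x, centred on the origin at its underside. Can be pinched across y at x = -12 mm. May be absent (None).
- piece2: Stray wooden puzzle piece, 20 mm thick, about 40 g, lying on the tray, short plain bar 44 long; bar 20 mm wide along x, centred on the origin at its underside. Can be pinched across y at x = -12 mm. May be absent (None).
- piece3: Stray wooden puzzle piece, 20 mm thick, about 40 g, lying on the tray, L: 60 long bar with a 20 mm cube stuck to its +y side at the +x end (x +10..+30, y +10..+30); bar 20 mm wide along x, centred on the origin at its underside. Can be pinched across y at x = -12 mm. May be absent (None).
- piece4: Stray wooden puzzle piece, 20 mm thick, about 40 g, lying on the tray, T: 60 long bar with a 20 x 60 cross bar at its +x end (x +10..+30, y -30..+30); bar 20 mm wide along x, centred on the origin at its underside. Can be pinched across y at x = -12 mm. May be absent (None).
- cup: Bystander: copper cup, 72 mm across, 85 mm tall, standing on the bench beyond the stand. Origin: centre of its underside.
- paperweight: Bystander: domed glass paperweight, 76 mm across, 42 mm tall, beyond the stand. Origin: centre of its underside.
There are look-alikes about, which are no part of the job. There is more than one size of the spanner; the one meant has the size given above. Leave any white look-alike of the piece1 alone.

How it is judged (in metres and radians):
On the way, in this order (a step that is already met when the one before it is completed fails the run):
1. the bin has been pressed level (value of joint bin_tilt below 0.06 rad), for 0.2 s.
2. the turnbutton has been turned over the bin's rear rim (value of joint turnbutton below 0.2 rad), for 0.2 s.
3. the nut has been run down to its hand-tight stop (value of joint nut_run above 2.85 rad and value of joint nut_tight below 0.2 rad), for 0.2 s.
4. the nut has been tightened to its final stop with the spanner (value of joint nut_tight above 0.75 rad), for 0.1 s.
At the end, for the whole second after the job is handed in: Bin level (0.06 rad), turnbutton over the rim (0.2 rad), nut_run over 2.6, nut_tight over 0.72, every present piece at rest in the bin, spanner flat and at rest on the mat, its origin within 90 mm (along) and 50 mm (across) of the mat's centre (value of joint bin_tilt below 0.06 rad and value of joint turnbutton below 0.2 rad and value of joint nut_run above 2.6 rad and value of joint nut_tight above 0.72 rad and x of piece1 in the frame of bin_floor between -0.077 and 0.077 m and y of piece1 in the frame of bin_floor between -0.082 and 0.082 m and z of piece1 in the frame of bin_floor between -0.01 and 0.05 m and linear speed of each of piece1, piece2, piece3, piece4, spanner below 0.02 m/s and x of piece2 in the frame of bin_floor between -0.077 and 0.077 m and y of piece2 in the frame of bin_floor between -0.082 and 0.082 m and z of piece2 in the frame of bin_floor between -0.01 and 0.05 m and x of piece3 in the frame of bin_floor between -0.077 and 0.077 m and y of piece3 in the frame of bin_floor between -0.082 and 0.082 m and z of piece3 in the frame of bin_floor between -0.01 and 0.05 m and x of piece4 in the frame of bin_floor between -0.077 and 0.077 m and y of piece4 in the frame of bin_floor between -0.082 and 0.082 m and z of piece4 in the frame of bin_floor between -0.01 and 0.05 m and x of spanner in the frame of mat between -0.09 and 0.09 m and y of spanner in the frame of mat between -0.05 and 0.05 m and z of spanner in the frame of mat between -0.002 and 0.012 m and angle between spanner's own z axis and vertical below 0.12 rad); the robot touches nothing.
It fails at once if the cup or the paperweight is moved by more than 25 mm (distance of any of cup, paperweight from where it was at the start of the episode above 0.025 m).
It fails at once if the fingers press on the nut once it is turned more than 0.2 rad beyond hand-tight (contact force between the fingers and nut above 2 N and value of joint nut_tight above 0.2 rad).
It fails at once if the spanner is used on the nut before the fingers have run it down (contact force between spanner and nut above 2 N and value of joint nut_run below 2.5 rad).
It fails at once if a piece is put in the bin before the nut is tight (value of joint nut_tight below 0.65 rad and (contact force between bin and piece1 above 0.2 N or contact force between bin and piece2 above 0.2 N or contact force between bin and piece3 above 0.2 N or contact force between bin and piece4 above 0.2 N)).
Of piece1, piece2, piece3, piece4 only 2 to 4 are there at a start; the rules pass over those that are not, and their reading is None.
At some moment in a run one of piece1, piece2, piece3, piece4, spanner may be knocked a few centimetres aside while the robot is not near it.
It also fails if it takes over 210 s, if anything falls off the work surface, if the arm or the gripper's body presses on something with over 40 N, if the wrist force passes 120 N, or if a joint passes its speed limit or range.

ROBOT

A 7-joint arm with a two-finger parallel gripper is mounted at the origin on the work surface. World frame = base frame: x ahead of the robot, y to its left, z up, the work surface at z = 0. Lengths are in mm, angles in degrees, forces in N, time in s.
With the tool pointing down it reaches from about 425 to 875 mm from the base axis. Payload 4.7 kg.
Tool frame: the origin (TCP) lies at the very end of the fingers, on their centre line; the grasp point (between the pads) lies 19 mm behind it; z points along the fingers, y is the line along which they close (so a half turn about z gives the same grasp; the last joint's range is limited). The gripper opens to 85 mm and grips with 20 to 120 N. Pads are 22 mm wide; open, the fingers measure 114 mm over their backs; the gripper's body (76 mm by 85 mm) begins 54 mm behind the grasp point. The pads swing forward as they close: fully open they stand 13 mm farther back than shut.
Start: joints at [-74.593, 18.392, -4.016, 83.108, 1.295, 78.541, -3.26], TCP at [163.86, 629.027, 231.349] pointing down, gripper open.
Joint ranges: [-163.93, 163.93], [-17.29, 119.83], [-79.2, 71.16], [3.27, 140.29], [-89.18, 269.18], [5.43, 117.66], [-154.24, 154.24]. Speed limits (degrees/s): [147.25, 147.25, 180, 180, 180, 180, 180].

INTERFACE

Orientations are given as a 3x3 rotation matrix whose columns are the frame's x, y, z axes.
In Python, from workcell import status, imaging, ticket gives the robot as it stands. The module is installed in compiled form; this text tells all that it offers.
- The arm moves only by the shell command python3 -m handwheel 'ROWS' [FORCE]. ROWS is JSON, a list of rows, each a list of 7 numbers: the shift along the tool's x, y, z each as a share of 0.025 m, from -1 to 1, then the turn, a rotation vector about the tool's x, y, z each as a share of 0.1 rad, from -1 to 1, then the finger opening in mm, from 0 to 85.4. A call has 1 to 8 rows; each row shifts and turns the commanded pose from where the row before left it, along the tool's axes as they then stand; what a row does not reach is not made up. A row lasts 1/12 s, in which the tool goes at most 41.7 mm and 7.16 degrees, less where a joint would pass 70% of its speed; a pose out of reach is approached as far as the arm can. A call with a number of a shift or a turn outside -1 to 1 is refused whole. A call with a gripper value outside its range is refused whole. The fingers move at their own pace and stop on an object; FORCE is the grip in N (left out, the last holds). Time passes only in rows, so rows that do not move let the fingers close. It gives the time, the measured TCP pose, the force, the opening and the grip force at its end, in the units of the state.
- status.state(): the state, without advancing time (a new reading comes with each control period).
- imaging.read_camera(name): name is "scene" or "top"; returns the picture (400x640x3 uint8, red, green, blue); there is no depth.
- imaging.calibration(name): a dict with "fx", "fy", "cx", "cy" (pixels), "R" (3x3) and "t" (3): a world point X has camera coordinates R X + t. Camera axes: x right, y down, z forward; pixel columns grow to the right and rows downward; lengths in mm; the calibration is good to about 2 mm. A picture is of the moment at which its call begins. calibration takes no time and is no camera call.
- ticket.hand_in(): hands the job in; it is judged then, once.
The state is a dict: "t": time; "joint_positions": joint angles; "qvel": joint speeds; "joint_efforts": joint torques, N m; "eef_pos": TCP position; "tcp_rot": TCP orientation; "wrist_force": force on the tool from outside, world axes, zero at the start; "ft_torque": the same for the moment, N m; "grip_width": finger opening in mm; "finger_force": force on a finger pad.
Only numpy, scipy, OpenCV 4.12 (cv2) and the standard library are available. Lean on these libraries where they do the work, as an engineer would, in place of code of your own. Each camera call takes 0.05 s, during which the arm holds its last target. There are 200 camera calls.

## Working session

There is one attempt and no reset: what is moved stays moved. The work goes in short steps, Python scripts to look and compute and a shell command to move; the robot and the scene stay as the last step left them, time stands still between calls to the robot, and variables do not carry over. Pictures are saved under pics/ and viewed, at most 14 in all, crops included, and the job is handed in when it is done.

```bash
mkdir -p pics
python3 - <<'E'
from workcell import status, imaging
import cv2,numpy as np
for n in("scene","top"):
    im=imaging.read_camera(n); cv2.imwrite(f"pics/{n}0.png",im[:,:,::-1]); c=imaging.calibration(n)
    print(n,{k:np.round(np.array(v),3).tolist() for k,v in c.items()})
s=status.state();print({k:np.round(np.array(v),2).tolist() for k,v in s.items()})
E
```

```text
scene {'fx': 399.836, 'fy': 399.836, 'cx': 318.685, 'cy': 198.562, 'R': [[-0.306, 0.952, -0.013], [0.626, 0.19, -0.757], [-0.718, -0.239, -0.654]], 't': [218.412, -208.718, 1527.081]}
top {'fx': 395.895, 'fy': 395.895, 'cx': 313.669, 'cy': 196.712, 'R': [[-0.019, -0.999, -0.033], [-0.988, 0.024, -0.155], [0.156, 0.03, -0.987]], 't': [-38.777, 547.656, 1068.138]}
{'t': 0.1, 'joint_positions': [-74.59, 18.44, -4.02, 83.17, 1.29, 78.54, -3.26], 'qvel': [-0.02, -0.15, -0.11, -0.06, 0.06, 0.1, 0.02], 'joint_efforts': [0.0, -49.49, -0.38, -31.52, 0.01, 0.01, 0.0], 'eef_pos': [163.75, 628.53, 230.32], 'tcp_rot': [[-0.97, 0.25, -0.0], [0.25, 0.97, -0.0], [-0.0, -0.0, -1.0]], 'wrist_force': [1.0, -0.41, 0.15], 'ft_torque': [-0.02, -0.02, -0.0], 'finger_force': 0.0, 'grip_width': 84.99}
```

View pics/top0.png

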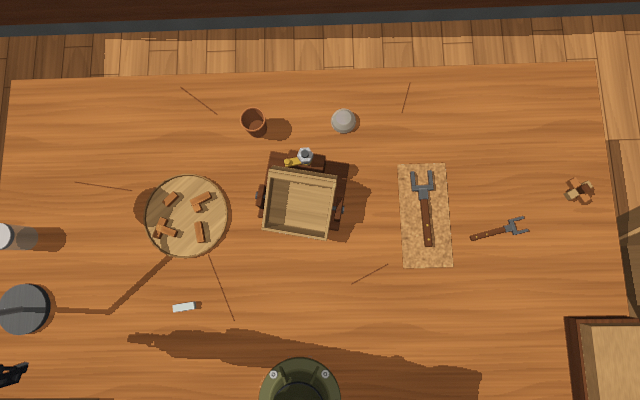

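View pics/scene0.png

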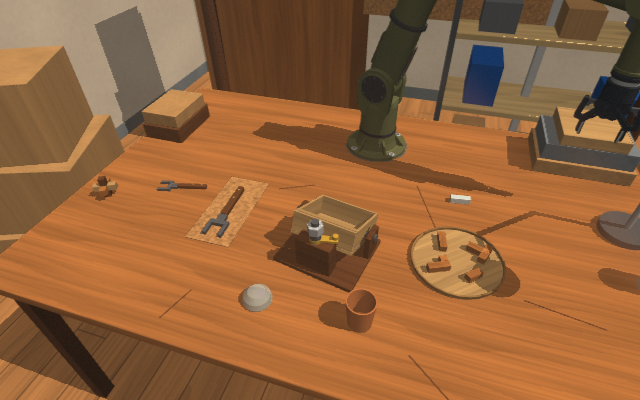

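```bash
cat > h.py <<'E'
import numpy as np,cv2,sys
from workcell import status, imaging
C={n:imaging.calibration(n) for n in("scene","top")}
def ray(n,u,v):
    c=C[n];R=np.array(c["R"]);t=np.array(c["t"])
    return -R.T@t, R.T@np.array([(u-c["cx"])/c["fx"],(v-c["cy"])/c["fy"],1])
def onz(n,u,v,z):
    o,d=ray(n,u,v);return o+d*(z-o[2])/d[2]
def tri(pt,ps):
    o,d=ray("top",*pt);p,e=ray("scene",*ps);d/=np.linalg.norm(d);e/=np.linalg.norm(e)
    a=np.linalg.lstsq(np.c_[d,-e],p-o,rcond=None)[0];A=o+a[0]*d;B=p+a[1]*e
    return (A+B)/2,np.linalg.norm(A-B)
def proj(n,X):
    c=C[n];q=np.array(c["R"])@np.array(X,float)+np.array(c["t"]);return np.array([c["fx"]*q[0]/q[2]+c["cx"],c["fy"]*q[1]/q[2]+c["cy"]])
def grab(n,name=None):
    im=imaging.read_camera(n)[:,:,::-1].copy()
    if name: cv2.imwrite(f"pics/{name}.png",im)
    return im
def crop(im,x,y,w,h,s): return cv2.resize(im[y:y+h,x:x+w],None,fx=s,fy=s,interpolation=cv2.INTER_CUBIC)
E
python3 - <<'E'
from h import *
t=cv2.imread("pics/top0.png");s=cv2.imread("pics/scene0.png")
a=np.vstack([np.hstack([crop(t,250,140,100,100,4),crop(s,270,190,120,100,10/3)[:333].copy() if 0 else cv2.resize(s[190:290,270:390],(400,400))])])
cv2.imwrite("pics/c1.png",a)
b=np.hstack([crop(t,140,170,100,100,4),cv2.resize(s[220:300,405:510],(400,400))]);cv2.imwrite("pics/c2.png",b)
for n,im in(("top",t),("scene",s)):
    hsv=cv2.cvtColor(im,cv2.COLOR_BGR2HSV)
    for nm,lo,hi in(("brass",(22,150,120),(35,255,255)),("steel",(80,15,60),(130,90,255))):
        m=cv2.inRange(hsv,lo,hi);k,l,st,ce=cv2.connectedComponentsWithStats(m)
        print(n,nm,[(st[i].tolist(),ce[i].round(1).tolist()) for i in range(1,k) if st[i,4]>15][:14])
E
```

```text
top brass []
top steel []
scene brass []
scene steel [([463, 75, 24, 31, 166], [469.9, 97.0])]
```

View pics/c1.png

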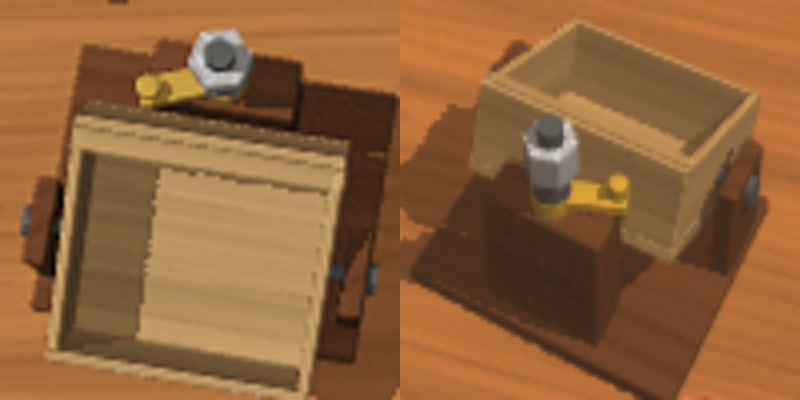

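View pics/c2.png

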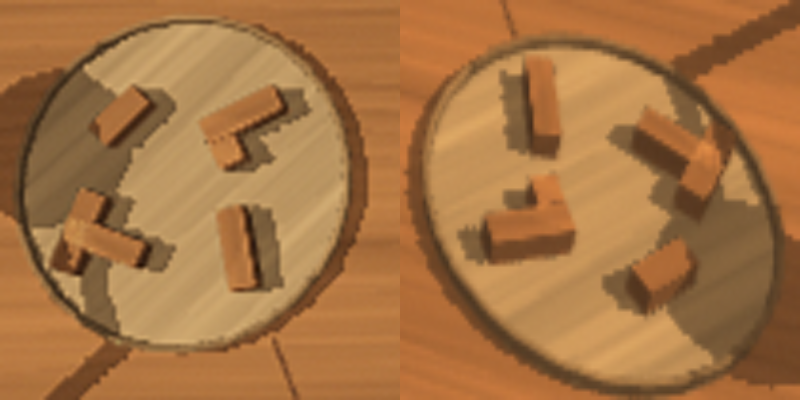

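Run:
```python
from h import *
T=lambda x,y:(250+x/4,140+y/4)
S=lambda x,y:(270+(x-400)/3.3333,190+y/4)
def p(nm,a,b):
    X,e=tri(T(*a),S(*b));print(nm,X.round(1),round(e,1));return X
n=p("stud",(220,50),(550,123));pp=p("pip",(152,84),(618,181))
l=p("lip +y",(80,105),(686,166));r=p("lip -y",(348,144),(483,85))
f=p("front -y",(303,397),(577,22));g=p("front +y",(48,355),(758,96))
for q in(((80,47),),((395,93),)): print("base",onz("top",*T(*q[0]),12).round(1))
for v in(r-l,f-g,r-f,l-g,n-(l+r)/2,pp-n): print(np.degrees(np.arctan2(v[1],v[0])).round(1),np.linalg.norm(v).round(1))
# mat
t=cv2.imread("pics/top0.png")
T2=lambda x,y:(140+x/4,170+y/4)
S2=lambda x,y:(405+(x-400)/3.8095,220+y/5)
for nm,a,b in(("short c",(123,114),(664,262)),("bar c",(238,244),(541,96)),("L corner tip",(274,88),(486,230)),("T endbar",(147,243),(640,110))):
    X,e=tri(T2(*a),S2(*b));print(nm,X.round(1),round(e,1))
s=cv2.imread("pics/scene0.png")
cv2.imwrite("pics/c3.png",np.hstack([cv2.resize(t[155:275,385:465],(400,600)),cv2.resize(s[170:250,180:280],(400,600))]))
```

```text
stud [638.6 -33.2 173.1] 3.4
pip [629.   15.  128.1] 5.1
lip +y [613.3  61.5 139.7] 6.5
lip -y [ 583.3 -110.4  135. ] 8.9
front -y [425.5 -79.9  67.9] 3.6
front +y [457.7  91.9  67.7] 2.3
base [688.6  76.5  12. ]
base [ 647.6 -153.6   12. ]
-99.9 174.6
-100.6 174.8
-10.9 174.1
-11.0 174.1
-12.2 54.6
101.2 66.6
short c [554.1 365.5  23.2] 5.2
bar c [458.6 278.1  23. ] 3.0
L corner tip [570.1 251.7  27. ] 0.6
T endbar [459.7 342.9  32.5] 8.5
```

View pics/c3.png

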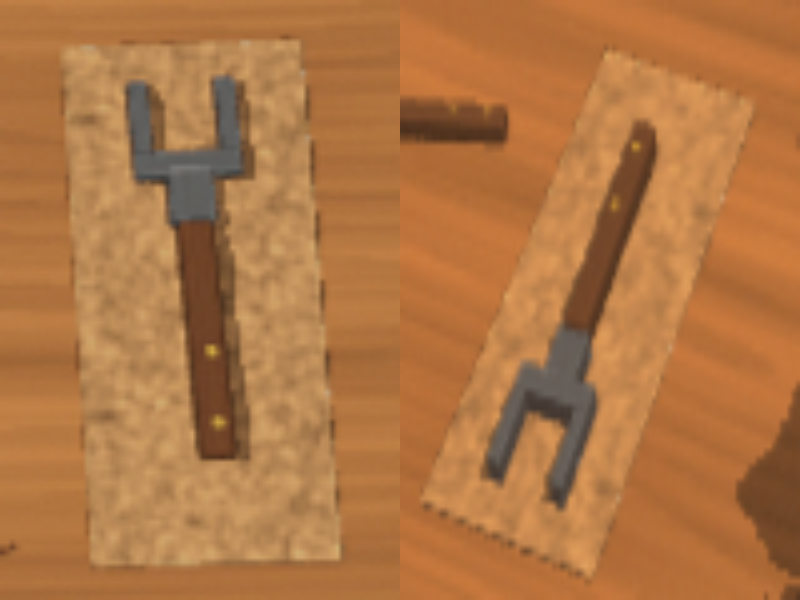

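```bash
cat >> h.py <<'E'
from scipy.spatial.transform import Rotation as Ro
YAW=np.radians(-10.4);NUT=np.array([638.6,-33.2])
SX=np.array([np.cos(YAW),np.sin(YAW)]);SY=np.array([-SX[1],SX[0]]);ORG=NUT-112*SX
def W(x,y): return ORG+x*SX+y*SY
def need(x,y,z,yaw=None):
    """print turn (units of .1 rad, tool axes) and then shift (units of 25 mm) after that turn"""
    s=status.state();R=np.array(s["tcp_rot"])
    Rt=R
    if yaw is not None:
        c,n=np.cos(np.radians(yaw)),np.sin(np.radians(yaw));Rt=np.array([[-n,c,0],[c,n,0],[0,0,-1.]])
    rv=Ro.from_matrix(R.T@Rt).as_rotvec()/.1;d=Rt.T@(np.array([x,y,z])-s["eef_pos"])/25
    print("turn",rv.round(2),"shift",d.round(2),"total rows",np.abs(d).max().round(1))
def show():
    s=status.state();R=np.array(s["tcp_rot"])
    print("t",round(s["t"],1),"pos",np.round(s["eef_pos"],1),"yaw",np.degrees(np.arctan2(R[1,1],R[0,1])).round(1),"q7",np.round(s["joint_positions"],0)[-1],"F",np.round(s["wrist_force"],1),"T",np.round(s["ft_torque"],2),"w",np.round(s["grip_width"],1),"ff",np.round(s["finger_force"],1))
if __name__=="__main__":
    show()
    a=[float(v) for v in sys.argv[2:]]
    if len(sys.argv)>1:
        if sys.argv[1]=="s": a[:2]=W(*a[:2])
        need(*a)
E
python3 -m handwheel '[[-1,-1,-0.1,0,0,0,0],[-1,-1,-0.1,0,0,0,0],[-1,-1,-0.1,0,0,0,0],[-1,-1,-0.1,0,0,0,0],[-1,-1,-0.1,0,0,0,0],[-1,-1,-0.1,0,0,0,0],[-1,-1,-0.1,0,0,0,0],[-1,-1,-0.1,0,0,0,0]]' 40 
python3 -m handwheel '[[-1,-1,0,0,0,0,0],[-1,-1,0,0,0,0,0],[-1,-1,0,0,0,0,0],[-1,-1,0,0,0,0,0],[-1,-1,0,0,0,0,0],[-1,-1,0,0,0,0,0],[-1,-1,0,0,0,0,0],[-1,-1,0,0,0,0,0]]'
python3 -m handwheel '[[-1,-1,0,0,0,0,0],[-1,-1,0,0,0,0,0],[-1,-1,0,0,0,0,0],[-1,-1,0,0,0,0,0],[-1,-1,0,0,0,0,0],[0,0,0,0,0,0,0]]'
python3 h.py s 57 -60 140 79.6
python3 - <<'E'
from h import *
t=grab("top","top1");s=grab("scene","scene1")
cv2.imwrite("pics/c4.png",np.hstack([cv2.resize(t[140:190,270:330],(480,400)),cv2.resize(s[205:255,300:345],(320,400))]))
E
```

```text
t: 0.77
eef_pos: [307.5, 383.2, 251.1]
tcp_rot: [[-0.968, 0.252, -0.0], [0.252, 0.968, -0.0], [0.0, -0.0, -1.0]]
wrist_force: [0.5, 0.3, 0.5]
grip_width: -0.1
finger_force: 0.0
t: 1.43
eef_pos: [450.4, 139.3, 251.1]
tcp_rot: [[-0.968, 0.252, -0.0], [0.252, 0.968, 0.0], [0.0, 0.0, -1.0]]
wrist_force: [-0.3, 1.0, -0.3]
grip_width: -0.2
finger_force: 0.0
t: 1.93
eef_pos: [541.3, -19.6, 251.2]
tcp_rot: [[-0.965, 0.262, 0.001], [0.262, 0.965, -0.005], [-0.003, -0.004, -1.0]]
wrist_force: [-0.1, -0.2, 1.2]
grip_width: 0.0
finger_force: 0.0
t 1.9 pos [541.3 -19.6 251.2] yaw 74.8 q7 76.0 F [-0.1 -0.2  1.2] T [-0.01  0.08 -0.01] w 0.0 ff 0.0
turn [-0.05  0.03 -0.83] shift [-1.73 -2.23  4.45] total rows 4.4
```

View pics/c4.png

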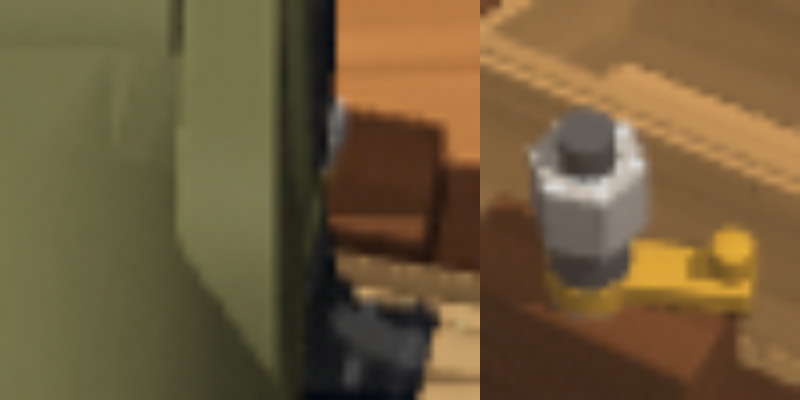

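```bash
python3 -m handwheel '[[0,0,0,0,0,-0.83,0],[-0.58,-0.74,0,0,0,0,0],[-0.58,-0.74,0,0,0,0,0],[-0.58,-0.74,1,0,0,0,0],[0,0,1,0,0,0,0],[0,0,1,0,0,0,0],[0,0,1,0,0,0,0],[0,0,0.4,0,0,0,0]]' >/dev/null; python3 h.py
# press: down 30 and back (stand +x = -tool x) 12
python3 -m handwheel '[[-0.05,0,0.2,0,0,0,0],[-0.05,0,0.2,0,0,0,0],[-0.1,0,0.2,0,0,0,0],[-0.1,0,0.2,0,0,0,0],[-0.1,0,0.2,0,0,0,0],[-0.1,0,0.2,0,0,0,0],[-0.1,0,0.2,0,0,0,0]]' ; python3 h.py s 72 -60 105
```

```text
t 2.7 pos [570.4 -71.  137.5] yaw 80.3 q7 93.0 F [-0.4  1.1 -0. ] T [0.05 0.05 0.02] w 0.4 ff 0.0
t: 3.28
eef_pos: [590.9, -75.4, 108.2]
tcp_rot: [[-0.985, 0.17, 0.006], [0.17, 0.985, 0.001], [-0.006, 0.002, -1.0]]
wrist_force: [1.4, 1.7, 4.9]
grip_width: -0.3
finger_force: 2.6
t 3.3 pos [590.9 -75.4 108.2] yaw 80.2 q7 95.0 F [1.4 1.7 4.9] T [ 0.44 -0.32  0.01] w -0.3 ff 2.6
turn [0. 0. 0.] shift [ 0.03 -0.39  0.13] total rows 0.4
```

```bash
python3 -m handwheel '[[0,0,0.1,0,0,0,0],[0,0,0.1,0,0,0,0],[0,0,0.1,0,0,0,0],[0,0,0,0,0,0,0],[0,0,0,0,0,0,0],[0,0,0,0,0,0,0]]' ; python3 h.py
```

```text
t: 3.78
eef_pos: [592.0, -75.8, 104.9]
tcp_rot: [[-0.985, 0.171, 0.009], [0.171, 0.985, 0.002], [-0.009, 0.004, -1.0]]
wrist_force: [-4.2, 4.2, 27.4]
grip_width: 0.0
finger_force: 13.3
t 3.8 pos [592.  -75.8 104.9] yaw 80.2 q7 95.0 F [-4.2  4.2 27.4] T [ 0.67  1.06 -0.04] w 0.0 ff 13.3
```

```bash
python3 -m handwheel '[[0,0,-1,0,0,0,0],[0,0,-1,0,0,0,0],[0,0,-1,0,0,0,0],[0,0,-1,0,0,0,0],[0,0,0,0,0,0,0]]' >/dev/null; python3 h.py s 125 52 121 79.6
```

```text
t 4.2 pos [590.9 -77.3 204.4] yaw 80.1 q7 92.0 F [ 0.  -0.1  1. ] T [-0.07 -0.04 -0.05] w -0.5 ff 0.0
turn [0.01 0.09 0.09] shift [-2.08  4.16  3.34] total rows 4.2
```

```bash
python3 -m handwheel '[[-0.52,1,0,0,0.09,0.09,0],[-0.52,1,0,0,0,0,0],[-0.52,1,0,0,0,0,0],[-0.52,1,0,0,0,0,0],[0,0.16,0,0,0,0,0],[0,0,0,0,0,0,0]]' >/dev/null
python3 - <<'E'
from h import *
show();need(*W(125,52),121,79.6)
t=grab("top","top2");s=grab("scene","scene2")
cv2.imwrite("pics/c5.png",np.hstack([cv2.resize(t[120:240,240:360],(400,400)),cv2.resize(s[180:270,280:370],(400,400))]))
E
```

```text
t 4.7 pos [657.8  19.9 197.1] yaw 79.9 q7 86.0 F [ 0.2 -0.7 -0.4] T [ 0.03 -0.01 -0.07] w 0.4 ff 0.0
turn [-0.01 -0.1   0.05] shift [-0.15 -0.15  3.04] total rows 3.0
```

View pics/c5.png

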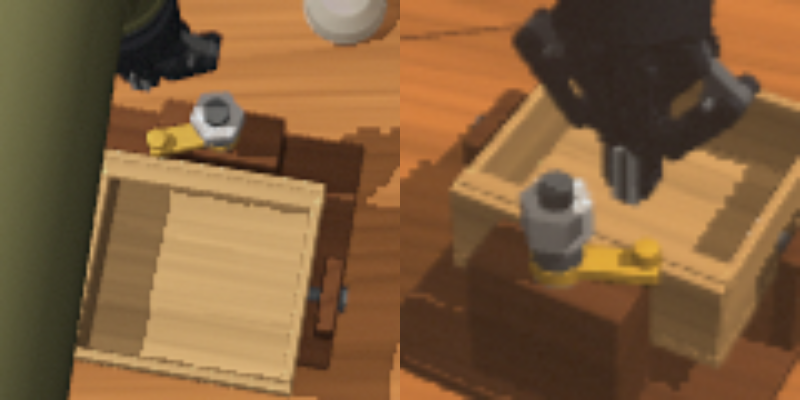

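```bash
python3 -m handwheel '[[-0.15,-0.15,1,0,-0.1,0,0],[0,0,1,0,0,0,0],[0,0,1,0,0,0,0],[0,0,0,0,0,0,0]]' >/dev/null
python3 - <<'E'
from h import *
show();need(*W(125,52),121,79.6)
for a in (90,110,130,150,160):
    need(*(W(112+50*np.cos(np.radians(a)),50*np.sin(np.radians(a)))),121)
E
```

```text
t 5.1 pos [656.1  10.6 118.4] yaw 79.5 q7 87.0 F [-1.6  0.7 -1.3] T [0.02 0.13 0.  ] w -0.4 ff 0.0
turn [-0.03 -0.07 -0.02] shift [-0.15  0.23 -0.1 ] total rows 0.2
turn [0. 0. 0.] shift [ 0.37  0.15 -0.1 ] total rows 0.4
turn [0. 0. 0.] shift [ 1.06  0.03 -0.1 ] total rows 1.1
turn [0. 0. 0.] shift [ 1.66 -0.32 -0.09] total rows 1.7
turn [0. 0. 0.] shift [ 2.1  -0.85 -0.09] total rows 2.1
turn [0. 0. 0.] shift [ 2.25 -1.17 -0.08] total rows 2.3
```

```bash
python3 -m handwheel '[[0.37,0.15,-0.12,0,-0.07,0,0],[0.35,-0.05,0,0,0,0,0],[0.35,-0.07,0,0,0,0,0],[0.3,-0.15,0,0,0,0,0],[0.3,-0.2,0,0,0,0,0],[0.22,-0.25,0,0,0,0,0],[0.22,-0.28,0,0,0,0,0],[0,0,0,0,0,0,0]]' >/dev/null; python3 h.py s 65 18 121
python3 -m handwheel '[[0.1,-0.16,0,0,0,0,0],[0.1,-0.16,0,0,0,0,0],[0,0,0,0,0,0,0]]' >/dev/null; python3 h.py s 65 18 121
```

```text
t 5.8 pos [ 6.025e+02 -2.000e-01  1.260e+02] yaw 79.5 q7 86.0 F [ 0.4 -0.4 -1. ] T [-0.03  0.03  0.02] w -0.0 ff 0.0
turn [0. 0. 0.] shift [ 0.22 -0.32  0.2 ] total rows 0.3
t 6.0 pos [597.4  -6.4 125.8] yaw 79.6 q7 87.0 F [ 0.3  0.2 -0.1] T [-0.02  0.03 -0.08] w -0.1 ff 0.1
turn [0. 0. 0.] shift [ 0.07 -0.04  0.19] total rows 0.2
```

```bash
python3 -m handwheel '[[0,0,0.16,0,0,0,0],[0.05,-0.1,0,0,0,0,0],[0,-0.1,0,0,0,0,0],[0,-0.1,0,0,0,0,0],[0,0,0,0,0,0,0]]' >/dev/null
python3 - <<'E'
from h import *
show();need(*W(65,18),121,79.6)
s=grab("scene","scene3")
cv2.imwrite("pics/c6.png",cv2.resize(s[190:270,280:360],(500,500)))
E
```

```text
t 6.5 pos [597.3  -9.2 123.4] yaw 79.8 q7 88.0 F [0.5 5.6 7.3] T [ 1.21 -0.05 -0.02] w 0.0 ff 5.7
turn [0.05 0.1  0.03] shift [0.08 0.08 0.1 ] total rows 0.1
```

View pics/c6.png

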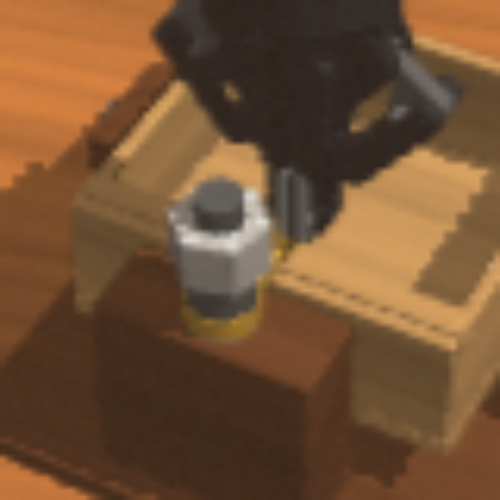

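Run:
```python
from h import *
for a in(0,.2,.4,.6):
    w=W(112-50*np.cos(a),50*np.sin(a));print(a,(proj("scene",[*w,130])-[280,190])*6.25)
print((proj("scene",status.state()["eef_pos"])-[280,190])*6.25)
```

```text
0 [274.90992217 192.53556382]
0.2 [295.33406642 201.83644983]
0.4 [312.88323533 213.89595816]
0.6 [326.86000177 228.31038061]
[304.20700851 224.6444342 ]
```

```bash
python3 -m handwheel '[[0,0.15,0,0,0,0,0],[0,0,-1,0,0,0,0],[0,0,-1,0,0,0,0],[0,0,-1,0,0,0,0],[0,0,-1,0,0,0,0],[0,0,0,0,0,0,0]]' >/dev/null
python3 - <<'E'
from h import *
show()
for n in("top","scene"):
    im=grab(n,n+"4");hsv=cv2.cvtColor(im,cv2.COLOR_BGR2HSV);m=cv2.inRange(hsv,(20,165,120),(32,255,255))
    c=proj(n,[*NUT,118]).astype(int);m2=np.zeros_like(m);m2[c[1]-30:c[1]+30,c[0]-30:c[0]+30]=m[c[1]-30:c[1]+30,c[0]-30:c[0]+30]
    k,l,st,ce=cv2.connectedComponentsWithStats(m2);print(n,c,[(st[i].tolist(),ce[i].round(1).tolist()) for i in range(1,k) if st[i,4]>3])
    for a in(0,.2,.4): print(a,proj(n,[*W(112-50*np.cos(a),50*np.sin(a)),130]).round(1),proj(n,[*W(112-35*np.cos(a),35*np.sin(a)),118]).round(1))
E
```

```text
t 7.0 pos [598.3  -9.4 227. ] yaw 79.6 q7 85.0 F [ 0.3 -0.7  1.1] T [-0.02 -0.03  0.03] w 0.2 ff 0.0
top [305 158] [([299, 166, 9, 14, 84], [303.1, 172.1])]
0 [302.1 175.5] [303.4 171. ]
0.2 [298.4 174.6] [300.8 170.3]
0.4 [295.  172.9] [298.4 169.2]
scene [314 236] [([323, 220, 5, 3, 12], [325.2, 221.1]), ([324, 224, 5, 7, 10], [326.0, 226.9])]
0 [324.  220.8] [321.3 227.8]
0.2 [327.3 222.3] [323.6 228.9]
0.4 [330.1 224.2] [325.5 230.2]
```

Run:
```python
from h import *
t=cv2.imread("pics/top4.png");s=cv2.imread("pics/scene4.png")
cv2.imwrite("pics/c7.png",np.hstack([cv2.resize(t[140:180,285:325],(400,400),interpolation=cv2.INTER_CUBIC),cv2.resize(s[205:245,295:335],(400,400),interpolation=cv2.INTER_CUBIC)]))
def hexa(n,phi): # corners at top 161
    return np.array([proj(n,[NUT[0]+20.8*np.cos(a),NUT[1]+20.8*np.sin(a),161]) for a in np.radians(phi)+np.arange(6)*np.pi/3])
for n,o in(("top",(285,140)),("scene",(295,205))):
    print(n,((hexa(n,0)-o)*10).round().tolist(),((proj(n,[*NUT,161])-o)*10).round(),((proj(n,[*NUT,173])-o)*10).round())
```

```text
top [[195.0, 61.0], [125.0, 102.0], [126.0, 181.0], [198.0, 219.0], [268.0, 178.0], [266.0, 98.0]] [196. 140.] [194. 127.]
scene [[167.0, 252.0], [252.0, 238.0], [277.0, 180.0], [220.0, 137.0], [138.0, 150.0], [110.0, 207.0]] [194. 193.] [193. 158.]
```

View pics/c7.png

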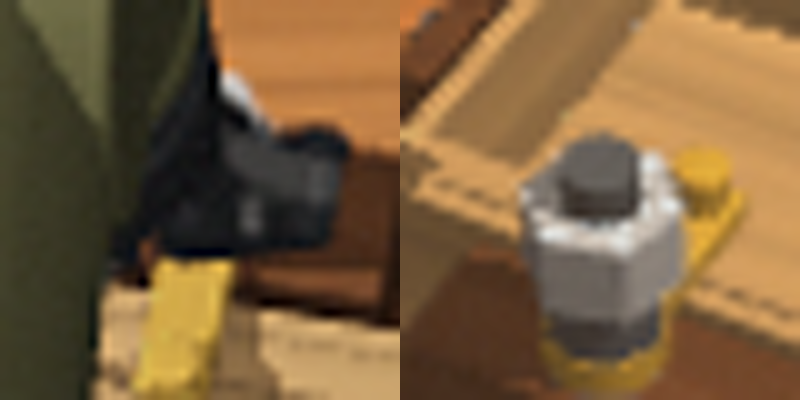

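```bash
python3 -m handwheel '[[0,0,0,0,0,-1,55],[0,0,0,0,0,-1,55],[0,0,0,0,0,-1,55],[0,0,0,0,0,-1,55],[0,0,0,0,0,-1,55],[0,0,0,0,0,-1,55],[0,0,0,0,0,-1,55],[0,0,0,0,0,-0.05,55]]' >/dev/null; python3 h.py s 112 0 133 120
```

```text
t 7.8 pos [594.6  -8.9 220.1] yaw 120.2 q7 124.0 F [ 0.2 -0.1  0. ] T [ 0.    0.03 -0.  ] w 54.9 ff 0.0
turn [-0.04  0.03  0.03] shift [-1.04 -1.72  3.48] total rows 3.5
```

```bash
python3 -m handwheel '[[-0.52,-0.86,0,0,0,0.03,55],[-0.52,-0.86,0,0,0,0,55],[0,0,0,0,0,0,55]]' >/dev/null; python3 h.py s 112 0 133 120
python3 - <<'E'
from h import *
t=grab("top","top5");s=grab("scene","scene5")
cv2.imwrite("pics/c8.png",np.hstack([cv2.resize(t[130:190,275:335],(400,400),interpolation=cv2.INTER_CUBIC),cv2.resize(s[185:245,285:345],(400,400),interpolation=cv2.INTER_CUBIC)]))
E
```

```text
t 8.0 pos [641.3 -36.  220.4] yaw 119.6 q7 128.0 F [-0.1  0.2 -0. ] T [-0.02  0.02  0.01] w 54.8 ff 0.0
turn [-0.08  0.04 -0.08] shift [0.04 0.15 3.5 ] total rows 3.5
```

View pics/c8.png

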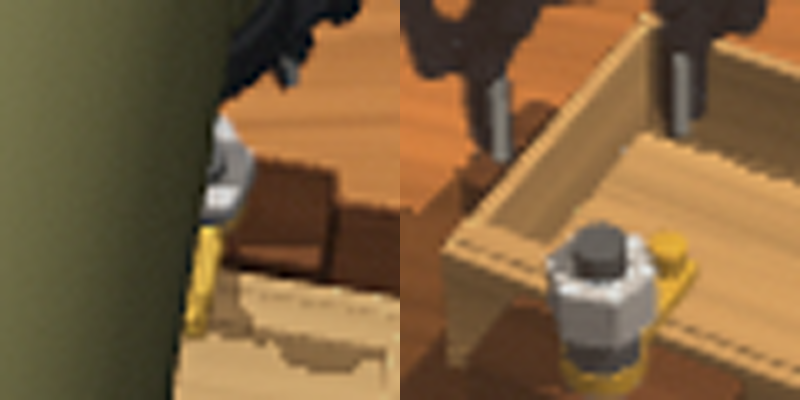

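```bash
python3 - <<'E'
from h import *
print(proj("scene",[641.3,-36,220.4]),proj("scene",[641.3,-36,212]),proj("scene",[*NUT,173]))
E
python3 -m handwheel '[[0.04,0.15,1,-0.08,0.04,-0.08,55],[0,0,1,0,0,0,55],[0,0,1,0,0,0,55],[0,0,0.45,0,0,0,55],[0,0,0,0,0,0,55]]' >/dev/null; python3 h.py s 112 0 133 120
```

```text
[312.36571087 206.63715255] [312.45004293 209.30278528] [314.28531693 220.77073762]
t 8.6 pos [634.1 -29.2 132.7] yaw 120.3 q7 130.0 F [-0.  -0.6  1.3] T [-0.04 -0.01 -0.03] w 55.0 ff 0.0
turn [ 0.06 -0.04  0.06] shift [-0.08 -0.23 -0.01] total rows 0.2
```

```bash
python3 -m handwheel '[[-0.08,-0.23,0,0.06,-0.04,0.06,55],[0,0,0,0,0,0,36],[0,0,0,0,0,0,34],[0,0,0,0,0,0,34],[0,0,0,0,0,0,34]]' 30 >/dev/null; python3 h.py s 112 0 133 120
```

```text
t 9.0 pos [640.9 -30.3 138.8] yaw 120.1 q7 130.0 F [-7.3  5.6  7.4] T [1.52 1.69 0.1 ] w 36.0 ff 29.1
turn [0.03 0.08 0.02] shift [ 0.14 -0.05  0.23] total rows 0.2
```

```bash
python3 -m handwheel '[[0.05,0.1,-0.12,0,0,0,34],[0,0,0,0,0,0,34],[0,0,0,0,0,0,34]]' 40 >/dev/null; python3 h.py s 112 0 133 120
```

```text
t 9.2 pos [640.4 -30.3 139.2] yaw 120.1 q7 130.0 F [ 4.3  3.9 -8.6] T [ 0.86 -0.84  0.21] w 35.4 ff 43.9
turn [-0.03  0.1   0.01] shift [ 0.12 -0.06  0.25] total rows 0.2
```

```bash
python3 -m handwheel '[[0,0,0.05,0,0,0.5,34],[0,0,0,0,0,0.7,34],[0,0,0,0,0,0.7,34],[0,0,0,0,0,0.7,34],[0,0,0,0,0,0.7,34],[0,0,0,0,0,0.7,34]]' >/dev/null; python3 h.py s 112 0 133
python3 -m handwheel '[[0,0,0,0,0,0.7,34],[0,0,0,0,0,0.7,34],[0,0,0,0,0,0.7,34],[0,0,0,0,0,0.7,34],[0,0,0,0,0,0,34]]' >/dev/null; python3 h.py s 112 0 133
```

```text
t 9.7 pos [640.9 -31.2 139.1] yaw 96.9 q7 108.0 F [ 3.   3.  -3.4] T [ 0.46 -0.6   0.21] w 35.4 ff 44.5
turn [0. 0. 0.] shift [ 0.1  -0.07  0.24] total rows 0.2
t 10.1 pos [640.9 -31.9 139.1] yaw 80.9 q7 93.0 F [ 3.   2.5 -3.2] T [ 0.42 -0.72 -0.19] w 35.2 ff 42.1
turn [0. 0. 0.] shift [ 0.08 -0.07  0.24] total rows 0.2
```

```bash
python3 -m handwheel '[[0,0,0,0,0,0.9,34],[0,0,0,0,0,0.9,34],[0,0,0,0,0,0.9,34],[0,0,0,0,0,0.9,34],[0,0,0,0,0,0.9,34],[0,0,0,0,0,0.9,34],[0,0,0,0,0,0.9,34],[0,0,0,0,0,0.9,34]]' >/dev/null; python3 h.py s 112 0 133
python3 -m handwheel '[[0,0,0,0,0,0.9,34],[0,0,0,0,0,0.9,34],[0,0,0,0,0,0.9,34],[0,0,0,0,0,0.9,34],[0,0,0,0,0,0.9,34],[0,0,0,0,0,0.9,34],[0,0,0,0,0,0.9,34],[0,0,0,0,0,0,34]]' >/dev/null; python3 h.py s 112 0 133
```

```text
t 10.8 pos [640.  -33.4 139.1] yaw 39.6 q7 55.0 F [ 0.6 -0.4 -3.1] T [-0.18 -0.15  0.16] w 35.5 ff 44.6
turn [0. 0. 0.] shift [ 0.04 -0.04  0.24] total rows 0.2
t 11.5 pos [638.7 -34.  139. ] yaw 3.6 q7 22.0 F [-3.9 -0.9  2.3] T [-0.34  0.92 -0.21] w 35.8 ff 42.6
turn [0. 0. 0.] shift [ 0.03 -0.    0.24] total rows 0.2
```

```bash
python3 -m handwheel '[[0,0,0,0,0,0.8,34],[0,0,0,0,0,0.8,34],[0,0,0,0,0,0.8,34],[0,0,0,0,0,0.8,34],[0,0,0,0,0,0.8,34],[0,0,0,0,0,0.8,34],[0,0,0,0,0,0.4,34],[0,0,0,0,0,0,34]]' >/dev/null; python3 h.py
python3 -m handwheel '[[0,0,0,0,0,0.3,34],[0,0,0,0,0,0.3,34],[0,0,0,0,0,0,34]]' >/dev/null; python3 h.py
python3 -m handwheel '[[0,0,0,0,0,0.3,34],[0,0,0,0,0,0.3,34],[0,0,0,0,0,0,34]]' >/dev/null; python3 h.py
```

```text
t 12.1 pos [637.6 -33.7 138.9] yaw -26.0 q7 -4.0 F [-7.1 -0.3  4.8] T [-0.16  1.64 -0.19] w 35.4 ff 43.2
t 12.4 pos [637.5 -33.7 138.9] yaw -29.4 q7 -7.0 F [-6.7 -0.5  6. ] T [-0.15  1.69  0.  ] w 35.7 ff 44.0
t 12.6 pos [637.3 -33.6 138.9] yaw -32.9 q7 -10.0 F [-7.2 -1.1  5. ] T [-0.12  1.79 -0.  ] w 35.5 ff 44.0
```

```bash
for i in 1 ; do python3 -m handwheel '[[0,0,0,0,0,0.3,34],[0,0,0,0,0,0.2,34]]' >/dev/null; python3 h.py; done
python3 -m handwheel '[[0,0,0,0,0,0.3,34],[0,0,0,0,0,0,34]]' >/dev/null; python3 h.py
python3 -m handwheel '[[0,0,0,0,0,0.3,34],[0,0,0,0,0,0,34]]' >/dev/null; python3 h.py
python3 -m handwheel '[[0,0,0,0,0,0.3,34],[0,0,0,0,0,0,34]]' >/dev/null; python3 h.py
```

```text
t 12.8 pos [637.3 -33.6 138.9] yaw -35.7 q7 -13.0 F [-8.9  0.3  6.1] T [-0.11  1.9   0.17] w 35.5 ff 45.4
t 13.0 pos [637.2 -33.5 138.9] yaw -37.4 q7 -14.0 F [-8.3  0.   5.5] T [-0.03  1.87 -0.05] w 35.5 ff 44.1
t 13.1 pos [637.2 -33.5 138.9] yaw -39.2 q7 -16.0 F [-8.4  1.3  5.9] T [-0.04  1.91  0.07] w 35.9 ff 44.3
t 13.3 pos [637.1 -33.5 138.9] yaw -40.9 q7 -17.0 F [-8.8  0.4  6.8] T [-0.03  1.92  0.03] w 35.6 ff 44.3
```

```bash
python3 -m handwheel '[[0,0,0,0,0,0.25,34]]' >/dev/null; python3 h.py
python3 -m handwheel '[[0,0,0,0,0,0.25,34]]' >/dev/null; python3 h.py
python3 -m handwheel '[[0,0,0,0,0,0.25,34]]' >/dev/null; python3 h.py
python3 -m handwheel '[[0,0,0,0,0,0,34]]' >/dev/null; python3 h.py
```

```text
t 13.4 pos [637.1 -33.4 138.9] yaw -42.2 q7 -19.0 F [-8.1 -0.7  4.9] T [-0.06  1.96  0.27] w 35.3 ff 45.5
t 13.5 pos [637.  -33.4 138.9] yaw -43.7 q7 -20.0 F [-8.9  0.4  6.6] T [0.02 2.03 0.19] w 35.5 ff 45.5
t 13.6 pos [637.  -33.4 138.9] yaw -45.1 q7 -21.0 F [-10.    0.    5.9] T [-0.03  2.08  0.68] w 35.2 ff 48.6
t 13.6 pos [637.  -33.3 138.9] yaw -45.1 q7 -21.0 F [-9.2  0.4  7.3] T [-0.03  2.08  0.49] w 35.3 ff 47.4
```

```bash
python3 -m handwheel '[[0,0,0,0,0,0,60],[0,0,0,0,0,0,60],[0,0,0,0,0,0,60],[0,0,-1,0,0,0,60],[0,0,-1,0,0,0,60],[0,0,-1,0,0,0,60],[0,0,-1,0,0,0,60],[0,0,0,0,0,0,60]]' >/dev/null; python3 h.py
sed -i 's/NUT=np.array.*/NUT=np.array([638.7,-31.6])/' h.py
python3 - <<'E'
from h import *
T=lambda x,y:(385+x/5,155+y/5)
S=lambda x,y:(180+(x-400)/4,170+y/7.5)
for nm,a,b in(("handle end",(217,458),(645,125)),("joint",(195,222),(578,330)),("tipR",(222,78),(495,475)),("tipL",(137,85),(557,500)),("matTL",(62,47),(592,577)),("matTR",(300,42),(422,503)),("matBR",(338,558),(608,48)),("matBL",(92,565),(752,102))):
    X,e=tri(T(*a),S(*b));print(nm,X.round(1),round(e,1))
# current top picture: masks of handle (dark brown) and jaw (grey) within mat
im=grab("top","top6");hsv=cv2.cvtColor(im,cv2.COLOR_BGR2HSV)
roi=np.zeros(im.shape[:2],np.uint8);roi[162:270,396:455]=255
g=cv2.inRange(hsv,(95,20,30),(130,160,160))&roi
d=cv2.inRange(hsv,(0,90,30),(15,255,125))&roi
for nm,m,z in(("grey",g,18),("brown",d,22)):
    n,l,st,ce=cv2.connectedComponentsWithStats(m);i=1+st[1:,4].argmax();ys,xs=np.where(l==i)
    (c,wh,a)=cv2.minAreaRect(np.c_[xs,ys].astype(np.float32));box=cv2.boxPoints((c,wh,a))
    print(nm,st[i],c,wh,a);print([onz("top",*p,z)[:2].round(1).tolist() for p in box],onz("top",*c,z).round(1))
E
```

```text
t 14.3 pos [641.5 -33.9 243.7] yaw -45.3 q7 -25.0 F [ 0.5 -0.6  0.9] T [-0.01 -0.03 -0.  ] w 60.2 ff 0.0
handle end [ 402.4 -367.4   16.1] 0.6
joint [ 535.  -361.8   13.6] 4.2
tipR [ 620.3 -385.1    5.9] 2.9
tipL [ 617.7 -336.1    4.3] 3.2
matTL [ 6.428e+02 -2.952e+02 -2.000e-01] 2.5
matTR [ 642.6 -434.2   -2.6] 2.2
matBR [ 345.7 -433.6    2.2] 1.1
matBL [ 344.6 -298.1    0.8] 1.0Traceback (most recent call last):
  File "<stdin>", line 12, in <module>
ValueError: attempt to get argmax of an empty sequence
```

```bash
R='x'
python3 -m handwheel '[[0,0,0,0,0,-1,60],[0,0,0,0,0,-1,60],[0,0,0,0,0,-1,60],[0,0,0,0,0,-1,60],[0,0,0,0,0,-1,60],[0,0,0,0,0,-1,60],[0,0,0,0,0,-1,60],[0,0,0,0,0,-1,60]]' >/dev/null
python3 -m handwheel '[[0,0,0,0,0,-1,60],[0,0,0,0,0,-1,60],[0,0,0,0,0,-1,60],[0,0,0,0,0,-1,60],[0,0,0,0,0,-1,60],[0,0,0,0,0,-1,60],[0,0,0,0,0,-1,60],[0,0,0,0,0,-1,60]]' >/dev/null
python3 -m handwheel '[[0,0,0,0,0,-1,60],[0,0,0,0,0,-1,60],[0,0,0,0,0,-1,60],[0,0,0,0,0,-1,60],[0,0,0,0,0,-1,60],[0,0,0,0,0,-1,60],[0,0,0,0,0,-1,60],[0,0,0,0,0,-1,60]]' >/dev/null
python3 h.py w 487 -364 100 91.8
```

```text
t 16.4 pos [638.4 -32.6 236.9] yaw 92.5 q7 103.0 F [ 0.4 -0.6  0.4] T [-0.04 -0.03  0.  ] w 60.3 ff 0.0
turn [0.   0.06 0.13] shift [  6.47 -13.06   5.48] total rows 13.1
```

```bash
python3 -m handwheel '[[0.5,-1,0,0,0.06,0.13,60],[0.5,-1,0,0,0,0,60],[0.5,-1,0,0,0,0,60],[0.5,-1,0,0,0,0,60],[0.5,-1,0,0,0,0,60],[0.5,-1,0,0,0,0,60],[0.5,-1,0,0,0,0,60],[0.5,-1,0,0,0,0,60]]' >/dev/null
python3 -m handwheel '[[0.5,-1,1,0,0,0,60],[0.5,-1,1,0,0,0,60],[0.5,-1,1,0,0,0,60],[0.5,-1,1,0,0,0,60],[0.5,-1,1,0,0,0,60],[0,0,0,0,0,0,60]]' >/dev/null
python3 - <<'E'
from h import *
show();need(487,-364.5,10,91.8)
# verify nut/stand now unobstructed & spanner still there (scene view)
t=grab("top","top7");s=grab("scene","scene7")
cv2.imwrite("pics/c9.png",np.hstack([cv2.resize(t[135:255,245:345],(400,480)),cv2.resize(s[165:255,170:270],(400,480))]))
E
```

```text
t 17.5 pos [ 477.2 -366.1  107.3] yaw 91.0 q7 140.0 F [-1.1  0.6  0.4] T [0.02 0.16 0.04] w 60.3 ff 0.0
turn [ 0.   -0.09 -0.14] shift [-0.39  0.05  3.89] total rows 3.9
```

View pics/c9.png

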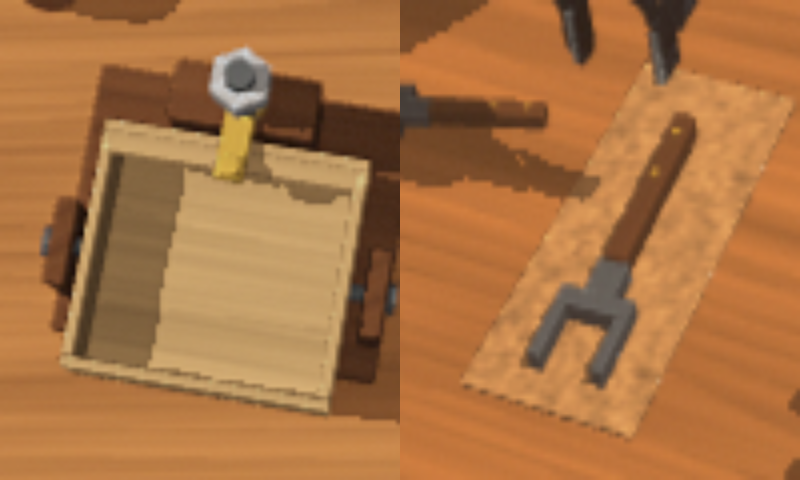

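```bash
python3 -m handwheel '[[-0.39,0.05,1,0,-0.09,-0.14,60],[0,0,1,0,0,0,60],[0,0,1,0,0,0,60],[0,0,0.6,0,0,0,60],[0,0,0,0,0,0,60]]' >/dev/null
python3 h.py w 487 -364.5 9 91.8
```

```text
t 18.0 pos [ 494.7 -357.4   19.8] yaw 92.4 q7 144.0 F [-0.9  0.9  0.6] T [0.04 0.03 0.02] w 60.5 ff 0.0
turn [0.03 0.06 0.11] shift [ 0.31 -0.27  0.43] total rows 0.4
```

```bash
python3 -m handwheel '[[0.31,-0.27,0.3,0,0.06,0.1,60],[0,0,0,0,0,0,60],[0,0,0,0,0,0,60]]' >/dev/null
python3 h.py w 487 -364.5 9 91.8
```

```text
t 18.3 pos [ 487.7 -368.8   16.3] yaw 91.6 q7 145.0 F [0.2 0.5 0.7] T [-0.04 -0.03 -0.04] w 60.5 ff 0.0
turn [-0.01  0.05 -0.04] shift [0.02 0.17 0.29] total rows 0.3
```

```bash
python3 -m handwheel '[[0,0.12,0.28,0,0.03,0,60],[0,0,0,0,0,0,30],[0,0,0,0,0,0,18],[0,0,0,0,0,0,18],[0,0,0,0,0,0,18]]' 60 >/dev/null
python3 h.py w 487 -364.5 9 91.8
```

```text
t 18.7 pos [ 488.1 -364.1    8.5] yaw 91.7 q7 145.0 F [0.1 1.9 1.8] T [ 0.25  0.09 -0.01] w 18.6 ff 41.5
turn [ 0.01  0.01 -0.02] shift [ 0.04 -0.01 -0.02] total rows 0.0
```

```bash
python3 -m handwheel '[[0,0,0,0,0,0,10],[0,0,0,0,0,0,10],[0,0,-0.5,0,0,0,10],[0,0,-1,0,0,0,10],[0,0,-1,0,0,0,10],[0,0,-1,0,0,0,10],[0,0,0,0,0,0,10]]' 110 >/dev/null
python3 h.py w 487 -364.5 230 91.8
```

```text
t 19.3 pos [ 489.8 -367.1  100.8] yaw 91.6 q7 141.0 F [ 0.6 -2.1 -2.1] T [-0.12  0.01  0.  ] w 17.2 ff 108.1
turn [-0.05  0.08 -0.03] shift [ 0.11  0.11 -5.17] total rows 5.2
```

```bash
python3 -m handwheel '[[0,0,-1,0,0,0,10],[0,0,-1,0,0,0,10],[0,0,-1,0,0,0,10],[0,0,-1,0,0,0.6,10],[0,0,-0.4,0,0,0.6,10],[0,0,0,0,0,0.6,10],[0,0,0,0,0,0.6,10],[0,0,0,0,0,0,10]]' >/dev/null
python3 h.py w 526.2 -7.7 200 78
```

```text
t 19.9 pos [ 487.  -364.2  204.8] yaw 77.8 q7 124.0 F [ 0.6 -0.5 -3.3] T [0.06 0.15 0.03] w 17.1 ff 108.4
turn [ 0.   -0.   -0.03] shift [ 1.43 14.28  0.19] total rows 14.3
```

```bash
python3 -m handwheel '[[0.1,0.9,0,0,0,0,10],[0.1,0.9,0,0,0,0,10],[0.1,0.9,0,0,0,0,10],[0.1,0.9,0,0,0,0,10],[0.1,0.9,0,0,0,0,10],[0.1,0.9,0,0,0,0,10],[0.1,0.9,0,0,0,0,10],[0.1,0.9,0,0,0,0,10]]' >/dev/null
python3 -m handwheel '[[0.1,0.9,0,0,0,0,10],[0.1,0.9,0,0,0,0,10],[0.1,0.9,0,0,0,0,10],[0.1,0.9,0,0,0,0,10],[0.1,0.9,0,0,0,0,10],[0.1,0.9,0,0,0,0,10],[0.1,0.6,0,0,0,0,10],[0,0,0,0,0,0,10]]' >/dev/null
python3 h.py w 526.2 -7.7 200 78
```

```text
t 21.3 pos [519.5 -29.2 204.5] yaw 78.4 q7 81.0 F [-0.1  0.5 -3. ] T [ 0.01  0.12 -0.  ] w 16.9 ff 108.4
turn [ 0.02 -0.01  0.06] shift [-0.09  0.9   0.18] total rows 0.9
```

```bash
python3 -m handwheel '[[-0.09,0.7,0,0,0,0.06,10],[0,0.2,0,0,0,0,10],[0,0,0,0,0,0,10],[0,0,0,0,0,0,10]]' >/dev/null
python3 - <<'E'
from h import *
show();need(526.2,-7.7,200,78)
t=grab("top","top8");s=grab("scene","scene8")
cv2.imwrite("pics/c10.png",np.hstack([cv2.resize(t[115:195,265:345],(400,400),interpolation=cv2.INTER_CUBIC),cv2.resize(s[180:260,275:355],(400,400),interpolation=cv2.INTER_CUBIC)]))
st=status.state();R=np.array(st["tcp_rot"]);p=np.array(st["eef_pos"])
for dx,dy in((115,0),(133,25),(133,-25)):
    X=p-R[:,0]*dx+R[:,1]*dy;X[2]=p[2]-4.5+14
    print(X.round(1),(proj("top",X)-[265,115])*5,(proj("scene",X)-[275,180])*5+[400,0])
print((proj("top",[*NUT,173])-[265,115])*5,(proj("scene",[*NUT,173])-[275,180])*5+[400,0])
E
```

```text
t 21.6 pos [526.4 -13.2 205.2] yaw 77.6 q7 79.0 F [-0.2 -0.8 -2.9] T [-0.04  0.13  0.01] w 16.6 ff 108.4
turn [-0.01  0.   -0.07] shift [0.05 0.21 0.21] total rows 0.2
[638.7 -38.7 214.9] [203.27390055 164.94711096] [583.39535491 137.23908057]
[661.7 -18.2 214.9] [160.22550592 120.15352715] [609.87914475 178.17665696]
[650.9 -67.  214.9] [261.43604549 138.92879213] [517.78305536 142.08621716]
[193.65015024 188.49142734] [599.51505906 204.66793143]
```

View pics/c10.png

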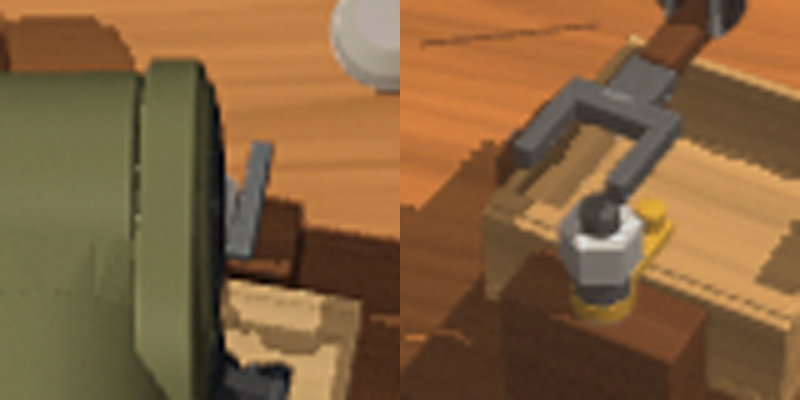

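```bash
python3 -m handwheel '[[0,0.25,0,0,0,0,10],[0,0,0,0,0,0,10],[0,0,0,0,0,0,10]]' >/dev/null
python3 h.py w 527.5 -6.7 185 77.5
```

```text
t 22.0 pos [528.2  -6.  205.6] yaw 77.6 q7 78.0 F [ 0.1 -0.2 -2.8] T [0.02 0.09 0.  ] w 17.1 ff 108.4
turn [0.   0.01 0.02] shift [ 0.02 -0.03  0.82] total rows 0.8
```

```bash
python3 -m handwheel '[[0,0,0.4,0,0,0,10],[0,0,0.4,0,0,0,10],[0,0,0.4,0,0,0,10],[0,0,0,0,0,0,10]]' >/dev/null
python3 h.py w 527.5 -6.7 148 77.5
python3 -m handwheel '[[0,0,0.2,0,0,0,10],[0,0,0.2,0,0,0,10],[0,0,0,0,0,0,10]]' >/dev/null
python3 h.py w 527.5 -6.7 148 77.5
```

```text
t 22.3 pos [526.1  -6.4 172.5] yaw 77.6 q7 79.0 F [-0.4 -0.3 -2.5] T [ 0.1   0.14 -0.03] w 17.1 ff 108.4
turn [-0.02 -0.04  0.01] shift [-0.06 -0.    0.98] total rows 1.0
t 22.6 pos [528.3  -6.3 165.1] yaw 77.6 q7 80.0 F [-0.4 -0.1 -0.6] T [-0.03 -0.    0.04] w 17.0 ff 108.7
turn [-0.    0.01  0.01] shift [ 0.03 -0.02  0.68] total rows 0.7
```

```bash
python3 -m handwheel '[[0,0,0.15,0,0,0,10],[0,0,0.1,0,0,0,10],[0,0,0,0,0,0,10]]' >/dev/null
python3 h.py w 527.5 -6.7 148 77.5
```

```text
t 22.8 pos [527.9  -6.5 158.8] yaw 77.6 q7 80.0 F [ 1.4 -0.7 -2.8] T [-0.13  0.1  -0.1 ] w 16.8 ff 108.4
turn [-0.    0.    0.01] shift [ 0.01 -0.01  0.43] total rows 0.4
```

```bash
python3 -m handwheel '[[0,0,0.15,0,0,0,10],[0,0,0.1,0,0,0,10],[0,0,0,0,0,0,10]]' >/dev/null
python3 h.py w 527.5 -6.7 148 77.5
python3 -m handwheel '[[0,0,0.15,0,0,0,10],[0,0,0,0,0,0,10]]' >/dev/null
python3 - <<'E'
from h import *
show()
s=grab("scene","scene9")
cv2.imwrite("pics/c11.png",cv2.resize(s[190:260,280:350],(490,490),interpolation=cv2.INTER_CUBIC))
E
```

```text
t 23.1 pos [527.8  -6.4 152.4] yaw 77.6 q7 80.0 F [-0.1 -0.6 -2.8] T [-0.24  0.06 -0.11] w 17.1 ff 108.5
turn [-0.    0.    0.01] shift [ 0.01 -0.01  0.18] total rows 0.2
t 23.2 pos [527.9  -6.4 148.7] yaw 77.6 q7 80.0 F [ 0.4 -1.1 -2.8] T [-0.32  0.11 -0.09] w 16.9 ff 108.5
```

View pics/c11.png

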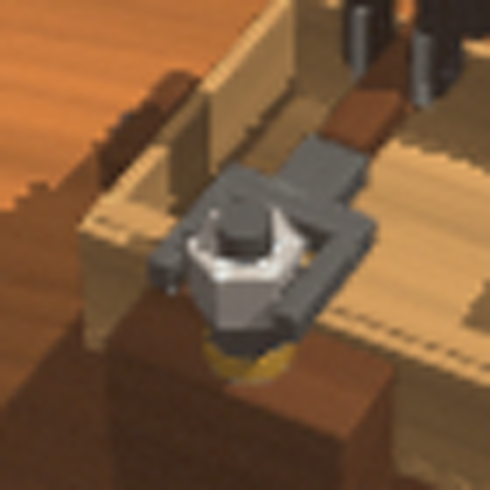

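```bash
cat >> h.py <<'E'
def arc():
    s=status.state();p=np.array(s["eef_pos"]);R=np.array(s["tcp_rot"]);d=NUT-p[:2]
    print("r",np.linalg.norm(d).round(1),"bearing",np.degrees(np.arctan2(d[1],d[0])).round(1),"tool-pred",np.degrees(np.arctan2(-R[1,0],-R[0,0])).round(1),"Fy tool",(R.T@np.array(s["wrist_force"])).round(1))
E
python3 -m handwheel '[[-0.01,0.23,0,0,0,0.5,10],[-0.01,0.23,0,0,0,0.5,10],[-0.01,0.23,0,0,0,0.5,10],[-0.01,0.23,0,0,0,0.5,10]]' >/dev/null
python3 -c "from h import *;show();arc()"
python3 -m handwheel '[[-0.01,0.23,0,0,0,0.5,10],[-0.01,0.23,0,0,0,0.5,10],[-0.01,0.23,0,0,0,0.5,10],[-0.01,0.23,0,0,0,0.5,10]]' >/dev/null
python3 -c "from h import *;show();arc()"
```

```text
t 23.6 pos [536.1  14.  149.4] yaw 65.9 q7 67.0 F [ 1.1 -6.1 -3.8] T [-1.23 -0.14 -0.14] w 16.5 ff 108.4
r 112.2 bearing -24.0 tool-pred -24.1 Fy tool [-3.5 -5.1  3.8]
t 23.9 pos [547.1  31.8 149.1] yaw 54.5 q7 55.0 F [-1.2 -7.8 -1.6] T [-1.64  0.38  0.39] w 17.1 ff 108.6
r 111.4 bearing -34.7 tool-pred -35.5 Fy tool [-3.6 -7.   1.7]
```

```bash
python3 -m handwheel '[[0.02,0.23,0,0,0,0.5,10],[0.02,0.23,0,0,0,0.5,10],[0.02,0.23,0,0,0,0.5,10],[0.02,0.23,0,0,0,0.5,10]]' >/dev/null
python3 -c "from h import *;show();arc()"
python3 -m handwheel '[[0,0.23,0,0,0,0.5,10],[0,0.23,0,0,0,0.5,10],[0,0.23,0,0,0,0.5,10],[0,0.23,0,0,0,0.5,10]]' >/dev/null
python3 -c "from h import *;show();arc()"
python3 -m handwheel '[[0,0.23,0,0,0,0.5,10],[0,0.23,0,0,0,0.5,10]]' >/dev/null
python3 -c "from h import *;show();arc()"
```

```text
t 24.3 pos [561.1  49.1 149.3] yaw 43.0 q7 43.0 F [  2.3 -11.7  -3.6] T [-2.3  -0.22  0.49] w 17.0 ff 108.5
r 112.0 bearing -46.1 tool-pred -47.0 Fy tool [-10.1  -6.3   3.7]
t 24.6 pos [578.5  62.9 149. ] yaw 31.5 q7 32.0 F [  0.  -11.1  -3.6] T [-2.38  0.07  0.52] w 16.8 ff 108.6
r 112.0 bearing -57.5 tool-pred -58.5 Fy tool [-9.5 -5.7  3.6]
t 24.8 pos [588.2  68.4 148.9] yaw 25.8 q7 26.0 F [  0.2 -12.1  -3.3] T [-2.43  0.22  0.51] w 16.8 ff 108.6
r 112.0 bearing -63.2 tool-pred -64.2 Fy tool [-11.   -5.1   3.4]
```

```bash
python3 -m handwheel '[[0,0.15,0,0,0,0.33,10],[0,0.15,0,0,0,0.33,10],[0,0,0,0,0,0,10]]' >/dev/null
python3 -c "from h import *;show();arc()"
python3 -m handwheel '[[0,0.15,0,0,0,0.33,10],[0,0.15,0,0,0,0.33,10],[0,0,0,0,0,0,10]]' >/dev/null
python3 -c "from h import *;show();arc()"
```

```text
t 25.0 pos [595.1  71.5 148.7] yaw 22.0 q7 23.0 F [ -1.3 -11.9  -3.3] T [-2.22  0.16  0.36] w 16.7 ff 108.6
r 112.0 bearing -67.1 tool-pred -68.0 Fy tool [-10.5  -5.7   3.4]
t 25.3 pos [601.8  74.1 148.7] yaw 18.2 q7 20.0 F [ -2.  -11.5  -3.3] T [-2.24  0.28  0.47] w 17.2 ff 108.7
r 112.0 bearing -70.8 tool-pred -71.8 Fy tool [-10.3  -5.5   3.4]
```

```bash
python3 -m handwheel '[[0,0.15,0,0,0,0.33,10],[0,0.15,0,0,0,0.33,10],[0,0,0,0,0,0,10]]' >/dev/null
python3 -c "from h import *;show();arc()"
python3 -m handwheel '[[0,0.15,0,0,0,0.33,10],[0,0.15,0,0,0,0.33,10],[0,0,0,0,0,0,10]]' >/dev/null
python3 -c "from h import *;show();arc()"
```

```text
t 25.5 pos [608.7  76.3 148.6] yaw 14.5 q7 16.0 F [ -2.3 -11.5  -2.4] T [-2.29  0.4   0.49] w 17.2 ff 108.7
r 112.0 bearing -74.5 tool-pred -75.5 Fy tool [-10.6  -5.1   2.5]
t 25.8 pos [615.9  78.  148.6] yaw 10.7 q7 13.0 F [ -2.2 -10.9  -2.9] T [-2.26  0.41  0.49] w 16.5 ff 108.7
r 111.9 bearing -78.2 tool-pred -79.3 Fy tool [-10.2  -4.1   3. ]
```

```bash
python3 -m handwheel '[[0,0.15,0,0,0,0.33,10],[0,0.15,0,0,0,0.33,10],[0,0,0,0,0,0,10]]' >/dev/null
python3 -c "from h import *;show();arc()"
python3 -m handwheel '[[0,0.15,0,0,0,0.33,10],[0,0,0,0,0,0,10]]' >/dev/null
python3 -c "from h import *;show();arc()"
```

```text
t 26.0 pos [623.2  79.4 148.6] yaw 6.9 q7 10.0 F [ -2.4 -10.6  -3.7] T [-2.21  0.56  0.43] w 17.1 ff 108.6
r 112.1 bearing -82.1 tool-pred -83.1 Fy tool [-10.2  -3.6   3.8]
t 26.2 pos [626.5  80.1 148.5] yaw 5.0 q7 8.0 F [-3.1 -9.6 -3.2] T [-2.17  0.68  0.58] w 17.3 ff 108.8
r 112.4 bearing -83.8 tool-pred -85.0 Fy tool [-9.3 -3.9  3.3]
```

```bash
python3 -m handwheel '[[0,0.15,0,0,0,0.33,10],[0,0,0,0,0,0,10]]' >/dev/null
python3 -c "from h import *;show();arc()"
python3 -m handwheel '[[0,0.15,0,0,0,0.33,10],[0,0,0,0,0,0,10]]' >/dev/null
python3 -c "from h import *;show();arc()"
python3 - <<'E'
from h import *
s=grab("scene","scene10");t=grab("top","top10")
cv2.imwrite("pics/c12.png",np.hstack([cv2.resize(t[120:200,265:345],(400,400),interpolation=cv2.INTER_CUBIC),cv2.resize(s[195:265,290:360],(400,400),interpolation=cv2.INTER_CUBIC)]))
g=cv2.cvtColor(s,cv2.COLOR_BGR2GRAY)
E
```

```text
t 26.4 pos [629.8  80.8 148.4] yaw 3.2 q7 7.0 F [ -4.8 -10.6  -1.9] T [-2.13  0.91  0.75] w 16.7 ff 108.9
r 112.8 bearing -85.5 tool-pred -86.8 Fy tool [-10.3  -5.4   2. ]
t 26.5 pos [633.2  81.4 148.3] yaw 1.3 q7 5.0 F [-4.8 -9.7 -3.1] T [-2.03  1.1   0.85] w 16.6 ff 109.0
r 113.1 bearing -87.2 tool-pred -88.7 Fy tool [-9.6 -5.   3.2]
```

```bash
python3 -m handwheel '[[0,0.18,0,0,0,0.2,10],[0,0,0,0,0,0,10]]' >/dev/null
python3 -c "from h import *;show();arc()"
python3 -m handwheel '[[0,0.18,0,0,0,0.2,10],[0,0,0,0,0,0,10]]' >/dev/null
python3 -c "from h import *;show();arc()"
```

```text
t 26.8 pos [636.5  82.1 147.9] yaw 0.2 q7 4.0 F [-7.6 -7.1 -1.3] T [-1.79  1.63  0.4 ] w 17.0 ff 108.8
r 113.7 bearing -88.9 tool-pred -89.8 Fy tool [-7.1 -7.6  1.4]
t 26.9 pos [639.7  82.6 147.5] yaw -1.0 q7 4.0 F [-9.8 -7.1  0.4] T [-1.7   2.36  0.1 ] w 17.1 ff 108.9
r 114.2 bearing -90.5 tool-pred -91.0 Fy tool [-7.2 -9.6 -0.3]
```

Run:
```python
from h import *
s=grab("scene","scene11");t=grab("top","top11")
cv2.imwrite("pics/c13.png",np.hstack([cv2.resize(t[120:200,255:335],(400,400),interpolation=cv2.INTER_CUBIC),cv2.resize(s[195:265,290:360],(400,400),interpolation=cv2.INTER_CUBIC)]))
```

```text
(no output)
```

View pics/c13.png

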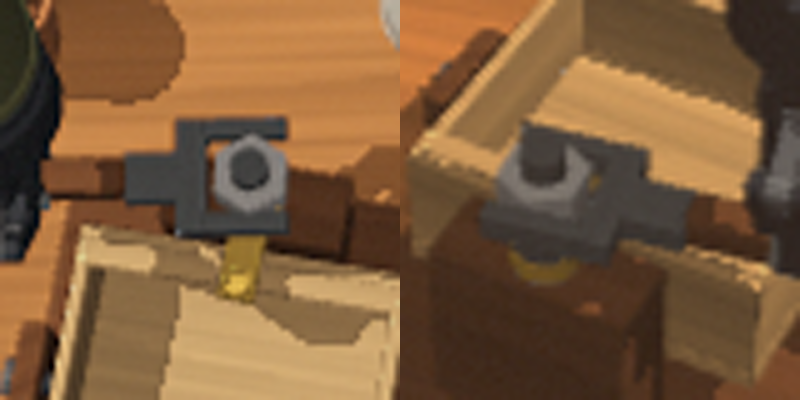

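Run:
```python
from h import *
for n,f in(("top","top0"),("top","top7"),("top","top11"),("scene","scene0"),("scene","scene7"),("scene","scene11")):
    im=cv2.imread(f"pics/{f}.png");g=cv2.cvtColor(im,cv2.COLOR_BGR2GRAY);hsv=cv2.cvtColor(im,cv2.COLOR_BGR2HSV)
    c=proj(n,[*NUT,161]);x,y=c.round().astype(int)
    if f in("top7","top11"): print(f);print(np.where(hsv[y-10:y+11,x-10:x+11,1]<60,g[y-10:y+11,x-10:x+11],0)); print(c-[x,y])
```

```text
top7
[[  0   0   0   0   0   0   0   0   0   0   0   0   0   0   0   0   0   0
    0   0   0]
 [  0   0   0   0   0   0   0   0   0   0   0   0   0   0   0   0   0   0
    0   0   0]
 [  0   0   0   0   0   0   0   0   0   0   0   0   0   0   0   0   0   0
    0   0   0]
 [  0   0   0   0   0   0   0   0   0   0   0 187 200   0   0   0   0   0
    0   0   0]
 [  0   0   0   0   0   0   0   0 178 184 194 198 213 189   0   0   0   0
    0   0   0]
 [  0   0   0   0   0 195 193 184 189 164 147 143 185 196 185 171   0   0
    0   0   0]
 [  0   0   0   0   0 204 199 201 146 110 102  98 118 165 187 188 185   0
    0   0   0]
 [  0   0   0   0 156 187 190 146 103  95  96  96  95 111 134 140 140 132
    0   0   0]
 [  0   0   0   0 177 187 183 117  97  98  98  99  98  98 108 120 121 120
    0   0   0]
 [  0   0   0   0 182 186 174 112  98  99  99  99 101 101  93 120 123 124
    0   0   0]
 [  0   0   0   0 181 185 194 122  97 100  99 100 101 100  77 118 124 125
   77   0   0]
 [  0   0   0   0 190 193 206 119  94 102 102  99 103  80  58 119 126 118
   74   0   0]
 [  0   0   0 156 202 204 2
[... 2002 characters left out ...]
 46  40  39  76  97 124 131 131 122
    0   0   0]
 [ 67  70   0   0 107 129 131 133 125 124 104 120 125 127 130 130 132 114
    0   0   0]
 [ 67  73   0   0  80 100 119 129 133 131 127 130 131 130 132 116 116  93
    0   0   0]
 [ 68  73   0   0   0  79  85 109 129 133 131 130 132 117 114  94  88  84
    0   0   0]
 [ 67  72   0   0   0   0  70  82  99 118 132 118 115  94  89  85   0   0
    0   0   0]
 [ 67  64   0   0   0   0  61  66  72  78  95  86  76  69  69  69  74  69
    0   0   0]
 [ 68  63  65  64  64  66  64  66  65  65  69  68  65  66  64  66  67  69
   52   0   0]
 [ 69  62  67  68  68  69  69  69  68  67  68  68  69  69  67  69  67  70
   50   0   0]]
[ 0.00376953 -0.05232678]
```

```bash
python3 -m handwheel '[[0,-0.1,0,0,0,0,10],[0,0,0,0,0,0,10]]' >/dev/null; python3 -c "from h import *;show();arc()"
python3 -m handwheel '[[0,0,-0.4,0,0,0,10],[0,0,-0.4,0,0,0,10],[0,0,-0.4,0,0,0,10],[0,0,-0.4,0,0,0,10],[0,0,-0.4,0,0,0,10],[0,0,-0.4,0,0,0,10]]' >/dev/null; python3 -c "from h import *;show();arc()"
```

```text
t 27.2 pos [638.7  82.7 148.2] yaw -0.9 q7 3.0 F [-6.1 -8.2 -2. ] T [-1.73  1.43  0.38] w 16.8 ff 108.8
r 114.3 bearing -90.0 tool-pred -90.9 Fy tool [-8.3 -5.9  2.1]
t 27.7 pos [638.   65.2 203. ] yaw -1.8 q7 2.0 F [  2.3 -29.9 -30.5] T [-5.65 -0.72  0.55] w 16.6 ff 109.3
r 96.8 bearing -89.6 tool-pred -91.7 Fy tool [-29.    3.5  31.3]
```

```bash
python3 -m handwheel '[[0,0,0.4,0,0,0,10],[0,0,0.4,0,0,0,10],[0,0,0.4,0,0,0,10],[0,0,0.4,0,0,0,10],[0,0,0.4,0,0,0,10],[0,0,0.3,0,0,0,10],[0,0,0,0,0,0,10]]' >/dev/null; python3 -c "from h import *;show();arc()"
python3 - <<'E'
from h import *
for n in("top","scene"):
    im=grab(n,n+"12");hsv=cv2.cvtColor(im,cv2.COLOR_BGR2HSV)
    c=proj(n,[NUT[0],NUT[1]+30,150]).astype(int);roi=np.zeros(im.shape[:2],np.uint8);roi[c[1]-35:c[1]+35,c[0]-45:c[0]+45]=255
    print(n,hsv[proj(n,[638.7,0,156]).round().astype(int)[1],proj(n,[638.7,0,156]).round().astype(int)[0]])
    m=cv2.inRange(hsv,(90,15,40),(135,120,100))&roi
    k,l,st,ce=cv2.connectedComponentsWithStats(m)
    for i in range(1,k):
        if st[i,4]>25: print(st[i],ce[i].round(1))
    for j in(-50,-31.6,-13,0): print(j,proj(n,[638.7,j,149]).round(1),proj(n,[638.7,j,173]).round(1))
E
```

```text
t 28.3 pos [638.6  94.4 150. ] yaw -0.6 q7 3.0 F [-8.2  8.8  3.7] T [ 1.37  1.98 -0.86] w 16.6 ff 118.0
r 126.0 bearing -90.0 tool-pred -90.6 Fy tool [ 8.7 -8.3 -3.6]
top [15  8 68]
-50 [311.4 155. ] [311.  152.5]
-31.6 [304.3 155.2] [303.7 152.7]
-13 [297.1 155.4] [296.4 152.9]
0 [292.  155.5] [291.2 153. ]
scene [12 36 70]
-50 [308.  226.4] [307.7 219.4]
-31.6 [315.1 228. ] [314.9 220.9]
-13 [322.3 229.6] [322.3 222.5]
0 [327.5 230.7] [327.5 223.6]
```

```bash
cat > asc.py <<'E'
from h import *
def asc(n,f,X,w,h):
    im=cv2.imread(f"pics/{f}.png");hsv=cv2.cvtColor(im,cv2.COLOR_BGR2HSV).astype(int)
    x,y=proj(n,X).round().astype(int);print(f,"center",x,y)
    for r in range(y-h,y+h+1):
        print(r,"".join(("#" if v>105 else "o" if v>50 else ".") if s<75 else ("Y" if 20<=hh<=32 and s>165 and v>120 else "b" if v<125 and hh<14 else " ") for hh,s,v in hsv[r,x-w:x+w+1]))
if __name__=="__main__":
    asc("top","top12",[638.7,0,156],30,16); asc("scene","scene12",[638.7,0,156],30,16)
E
python3 asc.py
```

```text
top12 center 292 155
139        bbbbbbbb    bbbbb                                     
140                 bbbb                                         
141                                                              
142                                                              
143 b                                             bbb            
144 b                          booooooooooooooooooooo            
145                            oooooooooooooooooooooo            
146                            oooooooooooooooooooooo            
147                            oooooooo......o###o...            
148                            oooooob bbbbo#######              
149                            oooooo     ####oo####             
150                           boooooob  ####ooooo####            
151                  oooooooooooooooobbb###ooooooo####           
152   bb bbbbbbbbbbbboooooooooooooooobbb###oooooooo###           
153 bbbbbbbbbbbbbbbbboooooooooooooooobbb###oooooooo###b          
154 bbbbbbb  bbbbbbbboooooooooooooooobbb###oooooooo###obbbbb    b
155          bbbbbbbboo
[... 2577 characters left out ...]
  bbbbbbbbooooooooooooooooooooooooooooooooooobbbbbbbbbbbbbbbbb
236 bbbbbbbbbboooooooooooooooooooooo  oooooooooo bbbbbbbbbbbbbbbb
237 bbbbbbbbbbbb ooooooooooooooooooo       ooooobbbbbbbbbbbbbbbbb
238 bbbbbbbbbbbb ooooooooooooooooooo                 bbbbbbbbbbbb
239 bbbbbbbbbbbb   oooooooooooooooobb                    bbbbbbbb
240 bbbbbbbbbbbb    ooooo    booooobbbbb                      bbb
241 bbbbbbbbbbbb             bbb bbbbbbbb                        
242 bbbbbbbbbbbbb           bbbbbbbbbbbbbbbb                     
243 bbbbbbbbbbbbbb         bbbbbbbbbbbbbbbb                      
244 bbbbbbbbbbbbbbbb     bbbbbbbbbbbbbbbbbb                      
245 bbbbbbbbbbbbbbbbbbbbbbbbbbbbbbbbbbbbbbb
```

```bash
python3 -m handwheel '[[0.1,0.25,0,0,0,0.5,10],[0,0.25,0,0,0,0.5,10],[0,0.25,0,0,0,0.5,10],[0,0,0,0,0,0,10]]' 118 >/dev/null; python3 -c "from h import *;show();arc();grab('top','top13')
print(onz('top',253,122,60).round(),onz('top',343,121,20).round())
from asc import asc
asc('top','top13',[638.7,0,156],30,14)"
```

```text
t 28.7 pos [657.5  90.7 150.6] yaw -9.4 q7 -4.0 F [-7.6  2.2  1.3] T [-0.06  1.77 -0.89] w 16.6 ff 117.5
r 123.7 bearing -98.8 tool-pred -99.4 Fy tool [ 0.9 -7.8 -1.2]
[764. 118.  60.] [ 774. -140.   20.]
top13 center 292 155
141                                                              
142                               obbbb                          
143                              booooooooobbbb                  
144 b                            booooooooooooooooobbbb          
145 b                            booooooooooooooooooooob         
146 b  b                         booooo...ooooooooooooob         
147 bbbbbbbbbb bb      bb        oooooob bb..o###oooooob         
148  bbbbbbbbbbbbbbbbbooooooobbbooooooo     ######ob...          
149           bbbbbbbboooooooooooooooo.   ####oo####             
150           bbbbbbbboooooooooooooooob ####ooooo#####           
151 bbbbbbbbbbbbbbbbbboooooooooooooooo.b###ooooooo####           
152 bbbbbbbbbbbbbbbbbboooooooooooooooobb###oooooooo###           
153 bbbbbbbbbbbbbbbbbboooooooooooooooobb###oooooooo###b          
154     bbbbbbbb
[... 339 characters left out ...]
bbbbbbooooooobboo###########obbbbbbbbbbb
160         bbbbbbbbbbbbbbbbbbboooooobbbboo########ooobbbbbbbbbbb
161        bbbbbbbbbbbbbbbbbbbboooooooobooooo####ooo  bbbbbbbbbbb
162        bbbbbbbbbbbbbbbbbbboooooooooooooooooooooo  bbbbbbbbbbb
163        bbbbbbbbbbbbbbbbbbbooooooooooooooooooooooobbbbbbbbbbbb
164        bb bbbbbbbbbbbbbbbbboooooo#########o##o##obbbbbbbbbbbb
165        bb        bbbbbbbbbbb..oooooooooo########obbbbbbbbbbbb
166       bbb              bbbbbbbbbbbbb...oooooooooobbbbbbbbbbbb
167       bbb                    bbbbbbbbb Y      oobbbbbbbbbbbbb
168       bb                            bb YYYYYY  bbbbbbbbbbbbbb
169       bb                               YYYYY Y bbbbbbbbbbbbbb
```

```bash
python3 -m handwheel '[[0,0.25,0,0,0,0.5,10],[0,0.25,0,0,0,0.5,10],[0,0.25,0,0,0,0.5,10],[0,0,0,0,0,0,10]]' 118 >/dev/null; python3 -c "from h import *;show();arc()"
python3 -m handwheel '[[0,0.25,0,0,0,0.5,10],[0,0.25,0,0,0,0.5,10],[0,0.2,0,0,0,0.4,10],[0,0,0,0,0,0,10],[0,0,0,0,0,0,10]]' 118 >/dev/null; python3 -c "from h import *;show();arc();grab('top','top14');grab('scene','scene14')
from asc import asc
asc('top','top14',[638.7,0,156],30,14)
asc('scene','scene14',[638.7,0,156],30,14)"
```

```text
t 29.1 pos [676.8  86.9 150.4] yaw -18.2 q7 -11.0 F [-6.6  2.3 -1.9] T [ 0.59  1.55 -1.07] w 16.2 ff 117.4
r 124.5 bearing -107.8 tool-pred -108.2 Fy tool [ 0.1 -7.   1.9]
t 29.5 pos [692.1  78.7 150. ] yaw -26.1 q7 -17.0 F [-8.1 -1.2 -1.2] T [-0.08  1.73 -0.84] w 16.5 ff 117.2
r 122.6 bearing -115.8 tool-pred -116.1 Fy tool [-4.7 -6.8  1.3]
top14 center 292 155
141 oobbbbbbbbbbbbbbbbbbb bb         boooooob                    
142 oo  bbbbbbbbbbbbbbbbbbooobobb   booooooooob                  
143        bbbbbbbbbbbbbboooooooobb booooooooooob                
144          bbbbbbbbbbbboooooooooobooooooooooooooob             
145            bbbbbbbbboooooooooooooooooo...oooooooob           
146              bbbbbbbooooooooooooooooo.b bbooooooooob         
147                 bbbooooooooooooooooooo    ###ooooooooob      
148                   ##oooooooooooooooo.b  ######ooooooooobbbbbb
149                    ooooooooooooooooo.b##########oooooob      
150                    b..oooooooooooooo#######o######o.o.       
151                       o.ooooo###o#oo#####oo#o##### bbb       
152      
[... 2415 characters left out ...]
oooooooooooooo       oooooo b.o.ooo.b..o
234  bbbbbooooooooooooooooooooooooooooooo    #oooooo.bb..ooob.bo.
235  bbbbbbboooooooooooooooooooooooooooooob ooooooooo..bb... booo
236 bbbbbbbbbooooooooooooooooooooooooooooooooooooooob.o.b.b .booo
237 bbbbbbbbbbboooooooooooooooooooooooooooo##ooooooo.b..o..bbbooo
238 bbbbbbbbbbbboooooooooooooooooooooo..ooo###oooooo. bbb..o.booo
239 bbbbbbbbbbbb  ooooooooooooooooooooo..oooooooooooob bbb..b ooo
240 bbbbbbbbbbbb    oooooooooooooooooooo.ooooooooooooobo  bbbbooo
241 bbbbbbbbbbbb     ooooooobbbbooooooobbooooooooooooo..  bb.b..b
242 bbbbbbbbbbbbb     oooooobbbbboooooobbboo..ooooooo..bbobbbb.bb
243 bbbbbbbbbbbbbb      oobbbbbbbb oooobbbbb.....oooo.....bbb..bb
```

```bash
python3 -m handwheel '[[0,-0.1,-0.2,0,0,0,10],[0,0,-0.2,0,0,0,10],[0,0,0,0,0,0,10]]' >/dev/null; python3 -c "from h import *;show();arc()"
python3 -m handwheel '[[0,0,-0.2,0,0,0,10],[0,0,-0.2,0,0,0,10],[0,0,0,0,0,0,10]]' >/dev/null; python3 -c "from h import *;show();arc();grab('scene','scene15')
from asc import asc
asc('scene','scene15',[638.7,0,156],30,16)"
```

```text
t 29.9 pos [692.3  81.  162.3] yaw -26.0 q7 -18.0 F [-4.4  1.1 -4.7] T [ 0.88  0.81 -0.71] w 16.4 ff 116.7
r 124.7 bearing -115.5 tool-pred -116.0 Fy tool [-1.  -4.4  4.7]
t 30.1 pos [694.4  79.1 173.8] yaw -26.0 q7 -18.0 F [ 0.7 -0.9 -2.7] T [ 0.1  -0.11  0.03] w 16.3 ff 117.0
r 123.9 bearing -116.7 tool-pred -116.0 Fy tool [-0.5  1.1  2.7]
scene15 center 327 229
213 b                #ooo##                       ..b.b.bbb .....
214 b                oooooo#                      .b.bbb.bb......
215                   ooooooo#                    b.b...bb.bboo..
216                   oooooooo#                  bbbb..b....bbbb 
217                   oooooooooo#                ..b.b.bbo.bbbb..
218                   oooooooooooo#             b ooo...o..bbb.oo
219                ###oooooooooooooo#           ..oooooobbbbbbb.o
220              ##oooooooooooooooooo#          booooooo.bbbb.boo
221             ##oooooooo#oooooooooooo#        ooooooooo.bbbb..o
222             ##oooooooo###oooooooooo#o       ooooooooob....bb.
223      oo    ###oooooooo####oooooooo#oo       ooooo.ooooo.bb.bo
224    
[... 744 characters left out ...]
ooo   oooooooobbbbb...o.ooooo...o.bbb..b
236 bbbbbbbbbbbb ooooooooooo    ooooooobbbbb....oooooo....bbb.oob
237 bbbbbbbbbbbb  oooooooooo bbbbbooooobbbbbb....oooooo...bb.oobb
238 bbbbbbbbbbbb ooooooooooo bbbbbboooobbbbbbbbboooooooooobb.oo.b
239 bbbbbbbbbbbb   oooooooo  bbbbbbbboobbbbbbbob.oooooooobb.ooobb
240 bbbbbbbbbbbb   oooooo    bbbbbbbbbbbbbbbbbbb.b.ooooooo..ooob 
241 bbbbbbbbbbbb             bbbbbbbbbbbbbbbbbbbbb.oooooo.bo..#ob
242 bbbbbbbbbbbbb           bbbbbbbbbbbbbbbbbbbbbbbboooooob.oo#ob
243 bbbbbbb bbbbbb      Y  bbbbbbbbbbbbbbbbb  bbbbbbboooo.boo#obb
244 bbbbbbbbbbbbbbbb     bbbbbbbbbbbbbbbbbbb    bbbbbboo..ooo#obb
245 bbbbbbbbbbbbbbbbbbbbbbbbbbbbbbbbbbbbbbb      bbb b..b.ooo##bb
```

```bash
python3 -m handwheel '[[0,0,-0.5,0,0,0,10],[0,0,-0.5,0,0,0,10],[0,0,-0.5,0,0,0,10],[0,0,-0.5,0,0,0,10],[0,0,-0.5,0,0,0,10],[0,0,0,0,0,0.5,10],[0,0,0,0,0,0.7,10]]' >/dev/null
python3 -m handwheel '[[0,0,0,0,0,0.8,10],[0,0,0,0,0,0.8,10],[0,0,0,0,0,0.8,10],[0,0,0,0,0,0.8,10],[0,0,0,0,0,0.8,10],[0,0,0,0,0,0.8,10],[0,0,0,0,0,0.8,10],[0,0,0,0,0,0.8,10]]' >/dev/null
python3 -m handwheel '[[0,0,0,0,0,0.8,10],[0,0,0,0,0,0.8,10],[0,0,0,0,0,0.8,10],[0,0,0,0,0,0.8,10],[0,0,0,0,0,0.4,10],[0,0,0,0,0,0,10]]' >/dev/null
python3 h.py w 503 -365 220 -90
```

```text
t 31.9 pos [693.2  79.2 235.6] yaw -90.3 q7 -78.0 F [-0.1 -0.1 -2.9] T [-0.01 -0.14  0.03] w 16.8 ff 117.1
turn [ 0.   -0.02 -0.05] shift [-7.61 17.77  0.62] total rows 17.8
```

```bash
python3 -m handwheel '[[-0.4,0.9,0,0,0,0,10],[-0.4,0.9,0,0,0,0,10],[-0.4,0.9,0,0,0,0,10],[-0.4,0.9,0,0,0,0,10],[-0.4,0.9,0,0,0,0,10],[-0.4,0.9,0,0,0,0,10],[-0.4,0.9,0,0,0,0,10],[-0.4,0.9,0,0,0,0,10]]' >/dev/null
python3 -m handwheel '[[-0.4,0.9,0,0,0,0,10],[-0.4,0.9,0,0,0,0,10],[-0.4,0.9,0,0,0,0,10],[-0.4,0.9,0,0,0,0,10],[-0.4,0.9,0,0,0,0,10],[-0.4,0.9,0,0,0,0,10],[-0.4,0.9,0,0,0,0,10],[-0.4,0.9,0,0,0,0,10]]' >/dev/null
python3 -m handwheel '[[-0.4,0.9,0,0,0,0,10],[-0.4,0.9,0,0,0,0,10],[-0.4,0.9,0,0,0,0,10],[0,0.6,0,0,0,0,10],[0,0,0,0,0,0,10],[0,0,0,0,0,0,10]]' >/dev/null
python3 h.py w 503 -365 100 -90
python3 - <<'E'
from asc import *
grab("top","top16");grab("scene","scene16")
asc("top","top16",[638.7,-31.6,161],12,14)
asc("scene","scene16",[503,-365,240],45,25)
E
```

```text
t 33.8 pos [ 500.4 -363.9  235.1] yaw -90.3 q7 -39.0 F [-0.2 -0.1 -3.2] T [ 0.   -0.13  0.03] w 16.5 ff 117.2
turn [ 0.   -0.02 -0.06] shift [0.1  0.05 5.41] total rows 5.4
top16 center 304 154
140                          
141                          
142                          
143                          
144                          
145                          
146                          
147             ###          
148           ######         
149         ###########      
150       #######o######     
151 bbbb  ####ooooo#####     
152 bbbbb ####oooooo####     
153 bbbbb ####ooooooo###     
154 bbbbb ####ooooooo###bbbbb
155 b bbb ####ooooooo###obbbb
156     b ####ooooo.o###bbbbb
157       #####o..oo#####bbbb
158 bbbbbb##############obbbb
159 bbbbbb#############obbbbb
160 bbbbbbb###########oobbbbb
161 bbbbbbbbo#######oo  bbbbb
162 bbbbbbbbb o###ooo   bbbbb
163 bbbbbbbbbY  #oooo  bbbbbb
164 bbbbbbbbbYY       bbbbbbb
165 bbbbbbbb YYYY  Y bbbbbbbb
166 bbbbbbbb YYYYYYY bbbbbbbb
167 bbbbbbbb YYYYYYY bbbbbbbb
168       bbYYYYYYYY bbbbbbbb
scene16 center 214 146
121          
[... 4120 characters left out ...]
bbb bbbbbbbbbbbbbbbbb                                                                     
165 bbbbbbbbbbbbbbbbbb                                                                         
166 bbbbbbbbbbbbbb                                                                             
167 bbbbbbbbbbb                                                                                
168 bbbbbbb                                                                                    
169 bbb                                                                                        
170                                                                                            
171                         bbbbb
```

Run:
```python
from h import *
def ph(f,n="top"):
    im=cv2.imread(f"pics/{f}.png");hsv=cv2.cvtColor(im,cv2.COLOR_BGR2HSV);x,y=proj(n,[*NUT,161]).round().astype(int)
    p=im[y-16:y+17,x-16:x+17];p=cv2.resize(p,None,fx=8,fy=8,interpolation=cv2.INTER_CUBIC);h=cv2.cvtColor(p,cv2.COLOR_BGR2HSV)
    m=((h[...,1]<75)).astype(np.uint8)*255
    k,l,st,ce=cv2.connectedComponentsWithStats(m);i=l[132,132] or 1+st[1:,4].argmax();m=(l==i).astype(np.uint8)
    cs,_=cv2.findContours(m,cv2.RETR_EXTERNAL,cv2.CHAIN_APPROX_NONE);c=max(cs,key=cv2.contourArea)
    # to world plane z=161
    c=c[:,0,:]/8.+[x-16,y-16];w=np.array([onz(n,*q,161)[:2] for q in c])
    w=w[w[:,0]>NUT[0]-100]
    ctr=NUT
    out=[]
    for ctr in (NUT,NUT+[1.5,0],NUT-[1.5,0],NUT+[0,1.5]):
        d=w-ctr;th=np.arctan2(d[:,1],d[:,0]);r=np.hypot(*d.T)
        sel=(np.abs(th)<np.radians(130))   # far side of the nut (its lower side faces show at -x)
        A=np.c_[np.ones(sel.sum()),np.cos(th[sel]),np.sin(th[sel]),np.cos(6*th[sel]),np.sin(6*th[sel])]
        s=np.linalg.lstsq(A,r[sel],rcond=None)[0];out.append((np.degrees(np.arctan2(s[4],s[3]))/6).round(1))
    print(f,"corner angle mod 60",out,"amp",np.hypot(s[3],s[4]).round(2),"r",s[0].round(1))
for f in("top0","top7","top16"): ph(f)
```

```text
top0 corner angle mod 60 [np.float64(26.0), np.float64(22.1), np.float64(27.6), np.float64(22.6)] amp 0.79 r 19.8
top7 corner angle mod 60 [np.float64(-11.5), np.float64(-10.1), np.float64(-12.3), np.float64(-14.4)] amp 0.59 r 19.7
top16 corner angle mod 60 [np.float64(-3.2), np.float64(-3.2), np.float64(-3.1), np.float64(-5.2)] amp 1.08 r 19.4
```

```bash
python3 -m handwheel '[[0,0,1,0,0,0,10],[0,0,1,0,0,0,10],[0,0,1,0,0,0,10],[0,0,1,0,0,0,10],[0,0,1,0,0,0,10],[0,0,1,0,0,0,10],[0,0,1,0,0,0,10],[0,0,0,0,0,0,10]]' >/dev/null; python3 h.py
python3 -m handwheel '[[0,0,0.4,0,0,0,10],[0,0,0.3,0,0,0,10],[0,0,0.3,0,0,0,10],[0,0,0,0,0,0,10]]' >/dev/null; python3 h.py
python3 -m handwheel '[[0,0,0.2,0,0,0,10],[0,0,0.2,0,0,0,10],[0,0,0,0,0,0,10]]' >/dev/null; python3 h.py
```

```text
t 34.5 pos [ 499.7 -358.2   54.5] yaw -90.0 q7 -33.0 F [-0.4  2.2 -4.2] T [ 0.2  -0.05  0.03] w 16.4 ff 117.0
t 34.9 pos [ 501.2 -362.1   33.7] yaw -90.2 q7 -32.0 F [-0.   0.9 -2.1] T [ 0.02 -0.17 -0.03] w 16.2 ff 117.0
t 35.1 pos [ 500.9 -362.3   23.7] yaw -90.2 q7 -31.0 F [-0.6  0.6 -3.9] T [ 0.01 -0.1  -0.07] w 16.3 ff 117.1
```

```bash
python3 -m handwheel '[[0,0,0.15,0,0,0,10],[0,0,0.15,0,0,0,10],[0,0,0,0,0,0,10]]' >/dev/null; python3 h.py
python3 -m handwheel '[[0,0,0.12,0,0,0,10],[0,0,0.08,0,0,0,10],[0,0,0,0,0,0,10]]' >/dev/null; python3 h.py
```

```text
t 35.4 pos [ 500.8 -362.3   16.1] yaw -90.2 q7 -31.0 F [-0.6  0.  -3. ] T [ 0.03 -0.13  0.02] w 16.7 ff 117.1
t 35.6 pos [ 501.4 -362.7   11.8] yaw -90.2 q7 -31.0 F [ 0.6 -0.7 -1.3] T [-0.03  0.03 -0.04] w 16.5 ff 117.3
```

```bash
python3 -m handwheel '[[0,0,0.1,0,0,0,10],[0,0,0,0,0,0,10],[0,0,0,0,0,0,24],[0,0,0,0,0,0,40],[0,0,0,0,0,0,40],[0,0,-0.5,0,0,0,40],[0,0,-1,0,0,0,40],[0,0,-1,0,0,0,40]]' >/dev/null; python3 h.py
python3 -m handwheel '[[0,0,-1,0,0,0,50],[0,0,-1,0,0,0,50],[0,0,-1,0,0,0,50],[0,0,-1,0,0,0,50],[0,-1,-1,0,0,0,50],[0,-1,0,0,0,0,50],[0,-1,0,0,0,0,50],[0,-1,0,0,0,0,50]]' >/dev/null; python3 h.py w 500 200 230
python3 - <<'E'
from asc import *
grab("top","top17");grab("scene","scene17")
asc("top","top17",[500,-365,10],18,58)
E
```

```text
t 36.3 pos [ 500.3 -362.4   72.5] yaw -90.3 q7 -33.0 F [ 1.5 -0.2  0.3] T [-0.02 -0.09 -0.02] w 40.0 ff 0.0
t 37.0 pos [ 501.2 -262.3  197.9] yaw -90.3 q7 -51.0 F [0.4 0.4 0.4] T [ 0.06  0.01 -0.02] w 49.9 ff 0.0
turn [0. 0. 0.] shift [ -0.15 -18.49  -1.28] total rows 18.5
top17 center 425 212
154            boo                       
155           b.o                        
156          b.o                         
157         b..                          
158         o.                           
159        b.o                           
160       b.o                            
161      b.o                             
162      o.                              
163     b.                               
164    b.o                               
165    oo                                
166   bo                                 
167   o                                  
168  b                                   
169                                      
170                                      
171                                      
172                                      
173    
[... 3370 characters left out ...]
              oo#o      
254                            bo#o      
255                            bo#oo     
256                            bo#oo     
257                            bo#oo     
258                            b##oo     
259                            bo#oo     
260                            bo#o#     
261              o             bo#oob    
262             o               oooo     
263                                      
264                                      
265                                      
266                                      
267                                      
268                                      
269        .                             
270
```

```bash
cat > pieces.py <<'E'
from h import *
def pieces(f,show=True):
    im=cv2.imread(f"pics/{f}.png");hsv=cv2.cvtColor(im,cv2.COLOR_BGR2HSV)
    yy,xx=np.mgrid[:400,:640];disc=((xx-187)**2+(yy-216)**2<37**2).astype(np.uint8)*255
    m=cv2.inRange(hsv,(4,125,90),(14,255,255))&disc
    k,l,st,ce=cv2.connectedComponentsWithStats(m)
    for i in range(1,k):
        if st[i,4]<20: continue
        mm=cv2.resize((l==i).astype(np.float32),None,fx=6,fy=6,interpolation=cv2.INTER_CUBIC)>.5
        cs,_=cv2.findContours(mm.astype(np.uint8),cv2.RETR_EXTERNAL,cv2.CHAIN_APPROX_NONE);c=max(cs,key=cv2.contourArea)
        w=np.array([onz("top",(q[0]+.5)/6-.5,(q[1]+.5)/6-.5,26)[:2] for q in c[:,0,:]]).astype(np.float32)
        (ctr,wh,a)=cv2.minAreaRect(w);p=cv2.approxPolyDP(w,7,True)[:,0,:].round().astype(int).tolist()
        print("px",ce[i].round(1),"n",st[i,4],"rect",np.round(ctr,1),np.round(wh,1),"ang",round(a,1),"area",round(cv2.contourArea(w)),"poly",p)
if __name__=="__main__": pieces(sys.argv[1])
E
python3 pieces.py top17; echo; python3 pieces.py top0
python3 - <<'E'
import cv2,numpy as np
im=cv2.imread("pics/top17.png");hsv=cv2.cvtColor(im,cv2.COLOR_BGR2HSV)
for r in range(184,248):print(r,"".join("#" if 4<=h<=14 and s>=125 and v>=130 else "o" if 4<=h<=14 and s>=125 else "." if v<90 else " " for h,s,v in hsv[r,145:232]))
E
```

```text
px [169.5 198.3] n 107 rect [555.5 363.8] [24.1 46.6] ang 45.4 area 882 poly [[574, 353], [548, 388], [531, 372], [563, 340]]
px [199.9 200.4] n 170 rect [541.7 270.2] [44.9 62. ] ang 25.8 area 1429 poly [[571, 251], [548, 304], [532, 299], [528, 277], [512, 287], [518, 269], [542, 275], [558, 247]]
px [163.  232.2] n 202 rect [458.6 374.9] [61.8 47.4] ang 65.0 area 1661 poly [[491, 393], [459, 407], [447, 401], [431, 356], [447, 347], [462, 381], [484, 374]]
px [199.2 232.1] n 144 rect [455.9 275.8] [61.5 26. ] ang 13.4 area 1132 poly [[483, 289], [427, 280], [429, 258], [484, 274]]

px [169.5 198.3] n 108 rect [555.6 364.6] [22.9 48.6] ang 42.3 area 890 poly [[564, 340], [574, 359], [547, 388], [531, 374]]
px [199.5 200.5] n 185 rect [542.1 270.9] [46.2 62.8] ang 25.8 area 1542 poly [[571, 251], [549, 307], [512, 288], [518, 269], [540, 281], [558, 247]]
px [164.1 228.6] n 201 rect [464.6 380.2] [69.6 54.6] ang 43.1 area 1593 poly [[500, 394], [483, 400], [469, 385], [459, 391], [468, 405], [440, 393], [460, 382], [445, 350], [464, 342], [476, 379], [496, 372]]
px [198.9 232.1] n 1
[... 5287 characters left out ...]
###ooo                       ######oo            .o##o######## 
241   ####  oooooo           #ooo                         #####oo            o#oo##########
242  ####   ooooo                                        #oooo              o#oo#   #######
243   #####  ..                                                            oooo# #  #  ####
244 ########  .                                                           oooo#############
245 #########  o                                                         ooooo#############
246 ##########  .                                                        oooo############ #
247    #  ##  #  .                                                     oooo#########
```

```bash
sed -i 's/(4,125,90)/(4,125,128)/; s/approxPolyDP(w,7/approxPolyDP(w,5/' pieces.py
python3 pieces.py top17
python3 - <<'E'
import cv2
im=cv2.imread("pics/scene17.png");hsv=cv2.cvtColor(im,cv2.COLOR_BGR2HSV)
for r in range(228,290):print(r,"".join("#" if 4<=h<=14 and s>=125 and v>=140 else "o" if 4<=h<=14 and s>=125 else "." if v<90 else " " for h,s,v in hsv[r,410:506]))
E
```

```text
px [169.6 198. ] n 91 rect [554.7 366.1] [21.3 42.3] ang 45.4 area 747 poly [[574, 356], [553, 382], [534, 375], [561, 345]]
px [199.7 199.1] n 136 rect [547.1 274.2] [31.7 59.6] ang 25.8 area 1144 poly [[571, 253], [552, 300], [533, 300], [526, 281], [541, 280], [555, 249]]
px [163.2 232.2] n 169 rect [459.5 375.4] [60.5 43.8] ang 64.4 area 1383 poly [[491, 393], [468, 405], [456, 393], [446, 398], [431, 358], [446, 350], [466, 385], [484, 377]]
px [198.6 231.6] n 122 rect [456.5 278.4] [59.2 20.5] ang 11.5 area 950 poly [[486, 284], [480, 293], [427, 280], [429, 265], [484, 274]]
228 #########################  #                o       #########################ooooooooooooo######
229 ####################                          o          ################ooooooooooooooo########
230 ##################      o                           o     #############oooooooooooooo###########
231 ################            ####                             #######ooooooooooooooo#############
232 ##############              #######                       .o    ##ooooooooooooooo###############
233 ##
[... 5050 characters left out ...]
##########oooo..                                                                          oooo
284 #############oooooo.                                                                       ooooo
285 ##############oooo ..                                                                     oooooo
286 ################oooo..o                                                                 oooooooo
287 #################oooooo.                                                               o ooooooo
288 ###################ooo ..o                                                             ooooooooo
289 ####################oooooo..                                                         o.ooooooooo
```

```bash
python3 -m handwheel '[[0,-1,0,0,0,-0.5,45],[0,-1,0,0,0,-0.5,45],[0,-1,0,0,0,-0.5,45],[0,-1,0,0,0,-0.5,45],[0,-1,0,0,0,0,45],[0,-1,0,0,0,0,45],[0,-1,0,0,0,0,45],[0,-1,0,0,0,0,45]]' 40 >/dev/null
python3 -m handwheel '[[0,-1,0,0,0,0,45],[0,-1,0,0,0,0,45],[0,-1,0,0,0,0,45],[0,-1,0,0,0,0,45],[0,-1,0,0,0,0,45],[0,-1,0,0,0,0,45],[0,-1,0,0,0,0,45],[0,-1,0,0,0,0,45]]' >/dev/null
python3 h.py w 456.5 279.5 100 -78.5
```

```text
t 38.4 pos [436.2 131.1 197.3] yaw -78.9 q7 -104.0 F [ 0.9 -0.6 -0.1] T [-0.04 -0.    0.05] w 45.1 ff 0.0
turn [-0.01 -0.01 -0.07] shift [ 1.98 -5.65  3.89] total rows 5.7
```

```bash
python3 -m handwheel '[[0.3,-1,0,0,0,-0.07,45],[0.34,-1,0,0,0,0,45],[0.34,-1,0,0,0,0,45],[0.34,-1,1,0,0,0,45],[0.34,-1,1,0,0,0,45],[0.34,-0.65,1,0,0,0,45],[0,0,0,0,0,0,45]]' >/dev/null
python3 h.py w 456.5 279.5 9 -78.5
python3 - <<'E'
from asc import *
grab("top","top18");grab("scene","scene18")
im=cv2.imread("pics/top18.png");hsv=cv2.cvtColor(im,cv2.COLOR_BGR2HSV)
roi=np.zeros((400,640),np.uint8);roi[160:272,395:455]=255
# non-cork dark pixels on the mat = spanner
m=cv2.inRange(hsv,(0,0,0),(180,255,105))&roi
k,l,st,ce=cv2.connectedComponentsWithStats(m);i=1+st[1:,4].argmax();ys,xs=np.where(l==i)
w=np.array([onz("top",x,y,18)[:2] for x,y in zip(xs,ys)]).astype(np.float32);print(st[i],cv2.minAreaRect(w))
for r in range(160,272,2):print(r,"".join("o" if v else " " for v in (l==i)[r,395:455]))
E
```

```text
t 39.0 pos [454.6 281.2 117.3] yaw -78.2 q7 -106.0 F [-1.2  0.9 -0.3] T [ 0.04  0.1  -0.01] w 45.0 ff 0.0
turn [0.05 0.04 0.06] shift [0.06 0.08 4.33] total rows 4.3
[416 239  23  24 142] ((390.8943176269531, -362.0621643066406), (60.656982421875, 64.00425720214844), 86.63683319091797)
160                                                             
162                                                             
164                                                             
166                                                             
168                                                             
170                                                             
172                                                             
174                                                             
176                                                             
178                                                             
180                                                             
182                                                             
184                              
[... 2065 characters left out ...]
       ooo o             ooo o                
250                      o                 o   o                
252                      oo  o             oo oo                
254                      oo oo             oo oo                
256                      ooooo             oo oo                
258                      oo o              oo oo                
260                       o oo              o o                 
262                       ooo               oooo                
264                                                             
266                                                             
268                                                             
270
```

```bash
python3 -m handwheel '[[0.06,0.08,1,0.05,0.04,0.06,45],[0,0,1,0,0,0,45],[0,0,1,0,0,0,45],[0,0,0.9,0,0,0,45],[0,0,0,0,0,0,45]]' >/dev/null
python3 h.py w 456.5 279.5 9 -78.5
```

```text
t 39.5 pos [457.7 275.4  22.6] yaw -78.9 q7 -101.0 F [-1.6 -0.3  0.2] T [-0.    0.05 -0.  ] w 45.3 ff 0.0
turn [-0.03 -0.01 -0.06] shift [-0.01 -0.17  0.54] total rows 0.5
```

Run:
```python
from workcell import status
print(status.state()["t"])
```

```text
39.4833
```

```bash
python3 -m handwheel '[[0,-0.1,0.5,0,0,0,45],[0,0,0,0,0,0,45],[0,0,0,0,0,0,20],[0,0,0,0,0,0,15],[0,0,0,0,0,0,15],[0,0,0,0,0,0,15],[0,0,0,0,0,0,15]]' 40 >/dev/null
python3 h.py w 456.5 279.5 9
python3 -m handwheel '[[0,0,-1,0,0,0,15],[0,0,-1,0,0,0,15],[0,0,-1,0,0,0,15],[0,0,-1,0,0,0,15],[0,0,-1,0,0,0,15],[0,0,-1,0,0,0,15],[0,0,-1,0,0,0,15],[0,0,0,0,0,0,15]]' >/dev/null
python3 h.py s -38 38 200 -78.5
```

```text
t 40.1 pos [459.7 281.6  13.5] yaw -78.7 q7 -100.0 F [-0.8 -0.1  6.6] T [-0.13  0.13  0.02] w 18.9 ff 41.1
turn [0. 0. 0.] shift [-0.14  0.06  0.18] total rows 0.2
t 40.7 pos [460.5 281.4 192.3] yaw -78.7 q7 -109.0 F [ 1.2  0.5 -0.2] T [-0.02 -0.03  0.05] w 19.1 ff 40.2
turn [-0.1  -0.13 -0.04] shift [-0.51 10.04 -0.31] total rows 10.0
```

```bash
python3 -m handwheel '[[-0.05,1,0,-0.1,-0.13,0,15],[-0.05,1,0,0,0,0,15],[-0.05,1,0,0,0,0,15],[-0.05,1,0,0,0,0,15],[-0.05,1,0,0,0,0,15],[-0.05,1,0,0,0,0,15],[-0.05,1,0,0,0,0,15],[-0.05,1,0,0,0,0,15]]' >/dev/null
python3 -m handwheel '[[-0.05,1,0,0,0,0,15],[-0.05,1,0,0,0,0,15],[0,0,0,0,0,0,15],[0,0,0,0,0,0,15]]' >/dev/null
python3 h.py s -38 38 75 -78.5
```

```text
t 41.7 pos [494.3  30.6 187.8] yaw -78.9 q7 -85.0 F [ 0.2  1.4 -0.3] T [ 0.07 -0.01 -0.03] w 18.9 ff 40.2
turn [ 0.04  0.08 -0.08] shift [ 0.16 -0.06  4.51] total rows 4.5
```

```bash
python3 -m handwheel '[[0.16,-0.06,1,0.04,0.08,0,15],[0,0,1,0,0,0,15],[0,0,1,0,0,0,15],[0,0,1,0,0,0,15],[0,0,0.3,0,0,0,15],[0,0,0,0,0,0,15],[0,0,0,0,0,0,32],[0,0,0,0,0,0,32]]' >/dev/null
python3 h.py s -38 38 75 -78.5
python3 -m handwheel '[[0,0,-1,0,0,0,32],[0,0,-1,0,0,0,32],[0,0,-1,0,0,0,32],[0,0,-1,0,0,0,32],[0,0,-1,0,0,0,32],[0,-1,0,0,0,0.9,34],[0,-1,0,0,0,0.9,34],[0,-1,0,0,0,0.9,34]]' >/dev/null
python3 h.py w 446 371 130 -25.6
```

```text
t 42.4 pos [499.1  34.8  81.9] yaw -78.7 q7 -77.0 F [ 0.1 -0.1 -0.2] T [-0.04  0.01 -0.  ] w 31.9 ff 0.0
turn [ 0.01 -0.02 -0.03] shift [-0.06  0.07  0.27] total rows 0.3
t 43.1 pos [490.7 109.8 208. ] yaw -94.5 q7 -110.0 F [ 0.2  0.2 -0.5] T [ 0.05 -0.   -0.03] w 34.2 ff 0.0
turn [-1.000e-02 -5.000e-02 -1.203e+01] shift [ 8.65 -6.13  3.12] total rows 8.6
```

```bash
python3 -m handwheel '[[0,0,0,0,0,-1,34],[0,0,0,0,0,-1,34],[0,0,0,0,0,-1,34],[0,0,0,0,0,-1,34],[0,0,0,0,0,-1,34],[0,0,0,0,0,-1,34],[0,0,0,0,0,-1,34],[0,0,0,0,0,-1,34]]' >/dev/null
python3 -m handwheel '[[0,0,0,0,0,-1,34],[0,0,0,0,0,-1,34],[0,0,0,0,0,-1,34],[0,0,0,0,0,-1,34],[0.9,-0.6,0,0,0,0,34],[0.9,-0.6,0,0,0,0,34],[0.9,-0.6,0,0,0,0,34],[0.9,-0.6,0,0,0,0,34]]' >/dev/null
python3 -m handwheel '[[0.9,-0.6,0,0,0,0,34],[0.9,-0.6,0,0,0,0,34],[0.9,-0.6,0,0,0,0,34],[0.9,-0.6,0,0,0,0,34],[0.9,-0.6,0,0,0,0,34],[0,0,0,0,0,0,34],[0,0,0,0,0,0,34]]' >/dev/null
python3 h.py w 446 371 130 -25.6
```

```text
t 45.0 pos [454.6 352.  206.5] yaw -25.2 q7 -59.0 F [-0.1 -0.5 -0.2] T [-0.05 -0.    0.06] w 34.1 ff 0.0
turn [ 0.01 -0.01  0.07] shift [ 0.54 -0.64  3.06] total rows 3.1
```

```bash
python3 -m handwheel '[[0.54,-0.64,1,0,0,0.07,34],[0,0,1,0,0,0,34],[0,0,1,0,0,0,34],[0,0,1,0,0,0,34],[0,0,1,0,0,0,34],[0,0,1,0,0,0,34],[0,0,1,0,0,0,34],[0,0,0,0,0,0,34]]' >/dev/null
python3 h.py w 446 371 10 -25.6
```

```text
t 45.6 pos [444.4 365.4  26.8] yaw -25.9 q7 -55.0 F [-1.4 -1.7  0.6] T [-0.04  0.07  0.  ] w 34.2 ff 0.0
turn [-0.01  0.07 -0.05] shift [ 0.23 -0.04  0.67] total rows 0.7
```

```bash
python3 -m handwheel '[[0.15,-0.04,0.3,0,0.05,0,34],[0,0,0.3,0,0,0,34],[0,0,0,0,0,0,34],[0,0,0,0,0,0,15],[0,0,0,0,0,0,15],[0,0,0,0,0,0,15],[0,0,0,0,0,0,15]]' >/dev/null
python3 h.py w 446 371 10
python3 -m handwheel '[[0,0,-1,0,0,0,15],[0,0,-1,0,0,0,15],[0,0,-1,0,0,0,15],[0,0,-1,0,0,0,15],[0,0,-1,0,0,0,15],[0,0,-1,0,0,0,15],[0,0,-1,0,0,0,15],[0,0,0,0,0,0,15]]' >/dev/null
python3 h.py s 38 20 200 -40
```

```text
t 46.2 pos [447.9 373.   16.3] yaw -25.8 q7 -55.0 F [-0.7 -0.6  5.3] T [-0.09  0.16  0.04] w 18.4 ff 40.5
turn [0. 0. 0.] shift [-0.1  -0.03  0.25] total rows 0.3
t 46.9 pos [449.1 373.4 195.5] yaw -25.9 q7 -61.0 F [0.3 1.  0.3] T [ 0.04 -0.1  -0.02] w 18.9 ff 39.9
turn [ 0.01 -0.13  2.47] shift [-8.3  13.25 -0.18] total rows 13.3
```

```bash
python3 h.py s 34 -45 200 -25.6
```

```text
t 46.9 pos [449.1 373.4 195.5] yaw -25.9 q7 -61.0 F [0.3 1.  0.3] T [ 0.04 -0.1  -0.02] w 18.9 ff 39.9
turn [ 0.03 -0.13 -0.04] shift [-13.89  11.3   -0.18] total rows 13.9
```

```bash
python3 -m handwheel '[[-0.99,0.81,0,0,-0.13,0,15],[-0.99,0.81,0,0,0,0,15],[-0.99,0.81,0,0,0,0,15],[-0.99,0.81,0,0,0,0,15],[-0.99,0.81,0,0,0,0,15],[-0.99,0.81,0,0,0,0,15],[-0.99,0.81,0,0,0,0,15],[-0.99,0.81,0,0,0,0,15]]' >/dev/null
python3 -m handwheel '[[-0.99,0.81,0,0,0,0,15],[-0.99,0.81,0,0,0,0,15],[-0.99,0.81,0,0,0,0,15],[-0.99,0.81,0,0,0,0,15],[-0.99,0.81,0,0,0,0,15],[-0.99,0.81,0,0,0,0,15],[0,0,0,0,0,0,15],[0,0,0,0,0,0,15]]' >/dev/null
python3 h.py s 34 -45 78 -25.6
```

```text
t 48.2 pos [550.4 -66.4 192.6] yaw -26.1 q7 -13.0 F [ 0.3  0.8 -0.6] T [ 0.1  -0.04 -0.02] w 18.9 ff 39.9
turn [ 0.   0.1 -0.1] shift [0.23 0.05 4.58] total rows 4.6
```

```bash
python3 -m handwheel '[[0.23,0.05,1,0,0.1,0,15],[0,0,1,0,0,0,15],[0,0,1,0,0,0,15],[0,0,1,0,0,0,15],[0,0,0.5,0,0,0,15],[0,0,0,0,0,0,15],[0,0,0,0,0,0,30],[0,0,0,0,0,0,30]]' >/dev/null
python3 h.py s 34 -45 78 -25.6
python3 -m handwheel '[[0,0,-1,0,0,0,30],[0,0,-1,0,0,0,30],[0,0,-1,0,0,0,30],[0,0,-1,0,0,0,30],[0,0,-1,0,0,0,30],[0,0,0,0,0,-1,40],[0,0,0,0,0,-1,40],[0,0,0,0,0,-1,40]]' >/dev/null
python3 -m handwheel '[[0,0,0,0,0,-1,40],[0,0,0,0,0,-1,40],[0,0,0,0,0,-1,40],[0,0,0,0,0,-1,40],[0,0,0,0,0,-1,40],[0,0,0,0,0,-1,40],[0,0,0,0,0,0,40]]' >/dev/null
python3 h.py w 554 266 190 25.8
```

```text
t 48.9 pos [553.6 -57.3  79.8] yaw -25.7 q7 -7.0 F [-1.8  0.6 -0.4] T [0.13 0.23 0.04] w 29.7 ff 0.6
turn [-0.02 -0.01 -0.02] shift [-0.16  0.09  0.07] total rows 0.2
t 50.1 pos [554.3 -58.5 205.6] yaw 25.9 q7 36.0 F [-0.2  0.7  0.1] T [-0.01 -0.04 -0.01] w 40.4 ff 0.0
turn [ 0.02 -0.01  0.02] shift [11.69  5.64  0.62] total rows 11.7
```

```bash
python3 -m handwheel '[[0.98,0.47,0,0,0,0,40],[0.98,0.47,0,0,0,0,40],[0.98,0.47,0,0,0,0,40],[0.98,0.47,0,0,0,0,40],[0.98,0.47,0,0,0,0,40],[0.98,0.47,0,0,0,0,40],[0.98,0.47,0,0,0,0,40],[0.98,0.47,0,0,0,0,40]]' >/dev/null
python3 -m handwheel '[[0.98,0.47,0,0,0,0,40],[0.98,0.47,0,0,0,0,40],[0.98,0.47,0,0,0,0,40],[0.9,0.47,0,0,0,0,40],[0,0,0,0,0,0,40],[0,0,0,0,0,0,40]]' >/dev/null
python3 h.py w 554 266 40 25.8
```

```text
t 51.3 pos [553.7 267.5 205.2] yaw 25.8 q7 6.0 F [ 0.9 -0.9 -0.2] T [-0.06 -0.04 -0.03] w 40.3 ff 0.0
turn [ 0.01 -0.    0.01] shift [-0.06 -0.01  6.61] total rows 6.6
```

```bash
python3 -m handwheel '[[-0.06,0,1,0,0,0,40],[0,0,1,0,0,0,40],[0,0,1,0,0,0,40],[0,0,1,0,0,0,40],[0,0,1,0,0,0,40],[0,0,1,0,0,0,40],[0,0,1,0,0,0,40],[0,0,0,0,0,0,40]]' >/dev/null
python3 h.py w 554 266 10 25.8
```

```text
t 52.0 pos [552.  260.7  26. ] yaw 25.5 q7 12.0 F [-1.1 -0.  -0. ] T [-0.07  0.09  0.04] w 40.0 ff 0.0
turn [-0.08  0.01 -0.04] shift [0.16 0.16 0.64] total rows 0.6
```

```bash
python3 -m handwheel '[[0.08,0.1,0.3,-0.05,0,0,40],[0,0,0.3,0,0,0,40],[0,0,0,0,0,0,40],[0,0,0,0,0,0,15],[0,0,0,0,0,0,15],[0,0,0,0,0,0,15],[0,0,0,0,0,0,15]]' >/dev/null
python3 h.py w 554 266 10
python3 -m handwheel '[[0,0,-1,0,0,0,15],[0,0,-1,0,0,0,15],[0,0,-1,0,0,0,15],[0,0,-1,0,0,0,15],[0,0,-1,0,0,0,15],[0,0,-1,0,0,0,15],[0,0,-1,0,0,0,15],[0,0,0,0,0,0,15]]' >/dev/null
python3 h.py s 40 36 195 25.8
```

```text
t 52.6 pos [557.8 267.1  17. ] yaw 25.7 q7 12.0 F [-0.3 -0.8  4.7] T [-0.07  0.02 -0.03] w 19.1 ff 41.0
turn [0. 0. 0.] shift [ 0.03 -0.16  0.28] total rows 0.3
t 53.2 pos [558.7 267.1 196.4] yaw 25.7 q7 7.0 F [ 0.6 -0.9  0.8] T [-0.02 -0.06  0.05] w 18.5 ff 40.5
turn [ 0.15 -0.02 -0.01] shift [-9.29 -3.79  0.06] total rows 9.3
```

```bash
python3 -m handwheel '[[-0.93,-0.4,0,0.15,0,0,15],[-0.93,-0.4,0,0,0,0,15],[-0.93,-0.4,0,0,0,0,15],[-0.93,-0.4,0,0,0,0,15],[-0.93,-0.4,0,0,0,0,15],[-0.93,-0.4,0,0,0,0,15],[-0.93,-0.4,0,0,0,0,15],[-0.93,-0.4,0,0,0,0,15]]' >/dev/null
python3 -m handwheel '[[-0.93,-0.4,0,0,0,0,15],[-0.93,-0.4,0,0,0,0,15],[0,0,0,0,0,0,15],[0,0,0,0,0,0,15]]' >/dev/null
python3 h.py s 40 30 86 25.8
```

```text
t 54.2 pos [566.4  11.2 191.1] yaw 25.5 q7 30.0 F [-0.1 -0.4 -1.4] T [ 0.   -0.01  0.01] w 18.4 ff 40.5
turn [-0.09 -0.   -0.05] shift [-0.13  0.24  4.21] total rows 4.2
```

```bash
python3 -m handwheel '[[-0.13,0.24,0,-0.09,0,0,15],[0,0,1,0,0,0,15],[0,0,1,0,0,0,15],[0,0,1,0,0,0,15],[0,0,1,0,0,0,15],[0,0,0,0,0,0,15],[0,0,0,0,0,0,30],[0,0,0,0,0,0,30]]' >/dev/null
python3 h.py s 40 30 86 25.8
python3 -m handwheel '[[0,0,-1,0,0,0,30],[0,0,-1,0,0,0,30],[0,0,-1,0,0,0,30],[0,0,-1,0,0,0,30],[0,0,-1,0,0,-1,40],[0,0,0,0,0,-1,40],[0,0,0,0,0,-1,40],[0,0,0,0,0,-0.4,40]]' >/dev/null
python3 h.py w 554.7 367.5 190 45.4
```

```text
t 54.9 pos [570.6  14.   90.5] yaw 25.8 q7 34.0 F [-6.   0.2 -4.5] T [0.04 1.49 0.06] w 29.6 ff 3.2
turn [-0.06 -0.04  0.  ] shift [-0.16  0.04  0.18] total rows 0.2
t 55.6 pos [575.2  13.6 219.6] yaw 45.5 q7 49.0 F [ 1.3 -0.1 -0.5] T [ 0.03  0.   -0.04] w 39.8 ff 0.0
turn [0.05 0.02 0.02] shift [10.52  9.5   1.19] total rows 10.5
```

```bash
python3 -m handwheel '[[1,0.9,0,0.05,0,0,40],[1,0.9,0,0,0,0,40],[1,0.9,0,0,0,0,40],[1,0.9,0,0,0,0,40],[1,0.9,0,0,0,0,40],[1,0.9,0,0,0,0,40],[1,0.9,0,0,0,0,40],[1,0.9,0,0,0,0,40]]' >/dev/null
python3 -m handwheel '[[1,0.9,0,0,0,0,40],[1,0.9,0,0,0,0,40],[0.5,0.5,0,0,0,0,40],[0,0,0,0,0,0,40],[0,0,0,0,0,0,40]]' >/dev/null
python3 h.py w 554.7 367.5 40 45.4
python3 - <<'E'
from asc import *
grab("top","top19");grab("scene","scene19")
for n,f in(("top","top19"),("scene","scene19")):
    im=cv2.imread(f"pics/{f}.png");hsv=cv2.cvtColor(im,cv2.COLOR_BGR2HSV);x,y=proj(n,[*W(0,0),80]).round().astype(int)
    print(f,x,y)
    for r in range(y-36,y+40):print(r,"".join("Y" if 20<=h<=32 and s>165 and v>120 else "#" if 4<=h<=14 and s>=125 and v>=128 else "o" if 4<=h<=14 and s>=125 else "-" if s<75 and v>100 else " " for h,s,v in hsv[r,x-44:x+45]))
E
```

```text
t 56.6 pos [554.6 368.7 217.1] yaw 45.4 q7 18.0 F [ 0.  -1.1 -0.3] T [-0.08 -0.02  0.01] w 40.0 ff 0.0
turn [-0.02  0.01  0.  ] shift [-0.04 -0.03  7.08] total rows 7.1
top19 299 202
166 #############ooo             ooooooooooooooo YYYYYYY oooooooooooooooooooooooooooooooooooo
167 #############ooo                    oooooooo YYYYYYY oooooooooooooooooooooooooooooooooooo
168 #############ooo                          o YYYYY  Y oooooooooooooooooooooooooooooooooooo
169 ############ooo                             YYYYYYY ooooooooooooooooooooooooooooooooooooo
170 ############ooo                             YYYYYYY  oo ooooooooooooooooooooooooooooooooo
171 ############ooo                             YY YYYY          oooooooooooooooooooooooooooo
172 ############ooo                            YYYYYYYY                oooooooooooooooooooooo
173 ############ooo                            YYYYYYY                       oooooooooooooooo
174 ###########ooo#                            YYYYYYY                             oooooooooo
175 ###########ooo                            YYYYYYY                  
[... 12686 characters left out ...]
                    oooooooooooooooooooooo
253 oooooooooooooooooooooooooooooooooooooooooooooo                     oooooooooooooooooooooo
254 oooooooooooooooooooooooooooooooooooooooooooooo                    ooooooooooooooooooooooo
255 ooooooooooooooooooooooooooooooooooooooooooooo                    oooooooooooooooooooooooo
256 ooooooooooooooooooooooooooooooooooooooooooooo                   #oooooooooooooooooooooooo
257 ooooooooooooooooooooooooooooooooooooooooooooooo                 ooooooooooooooooooooooooo
258 oooooooooooooooooooooooooooooooooooooooooooooooooo             #ooooooooooooooooooooooooo
259 ooooooooooooooooooooooooooooooooooooooooooooooooooo            oooooooooooooooooooooooooo
```

```bash
python3 -m handwheel '[[-0.04,-0.03,1,0,0,0,40],[0,0,1,0,0,0,40],[0,0,1,0,0,0,40],[0,0,1,0,0,0,40],[0,0,1,0,0,0,40],[0,0,1,0,0,0,40],[0,0,1,0,0,0,40],[0,0,0,0,0,0,40]]' >/dev/null
python3 -m handwheel '[[0,0,0.3,0,0,0,40],[0,0,0,0,0,0,40]]' >/dev/null
python3 h.py w 554.7 367.5 10 45.4
```

```text
t 57.6 pos [555.  363.8  33.6] yaw 45.1 q7 22.0 F [ 0.7 -0.5  0.5] T [ 0.03 -0.01 -0.03] w 40.1 ff 0.0
turn [-0.04  0.   -0.05] shift [0.11 0.1  0.94] total rows 0.9
```

```bash
python3 -m handwheel '[[0.08,0.08,0.45,0,0,0,40],[0,0,0.45,0,0,0,40],[0,0,0,0,0,0,40],[0,0,0,0,0,0,15],[0,0,0,0,0,0,15],[0,0,0,0,0,0,15],[0,0,0,0,0,0,15]]' >/dev/null
python3 h.py w 554.7 367.5 10
python3 -m handwheel '[[0,0,-1,0,0,0,15],[0,0,-1,0,0,0,15],[0,0,-1,0,0,0,15],[0,0,-1,0,0,0,15],[0,0,-1,0,0,0,15],[0,0,-1,0,0,0,15],[0,0,-1,0,0,0,15],[0,0,0,0,0,0,15]]' >/dev/null
python3 h.py s -38 -38 195 45.4
```

```text
t 58.2 pos [554.4 367.5  10.8] yaw 45.2 q7 23.0 F [ 0.8 -0.1 -0.2] T [0.04 0.04 0.  ] w 19.2 ff 42.2
turn [0. 0. 0.] shift [-0.01  0.01  0.03] total rows 0.0
t 58.8 pos [557.5 369.2 191.8] yaw 45.2 q7 19.0 F [1.1 0.  0.5] T [-0.03 -0.05  0.  ] w 19.1 ff 42.3
turn [ 0.05  0.01 -0.04] shift [ -9.46 -13.77  -0.13] total rows 13.8
```

```bash
python3 -m handwheel '[[-0.68,-0.98,0,0.05,0,0,15],[-0.68,-0.98,0,0,0,0,15],[-0.68,-0.98,0,0,0,0,15],[-0.68,-0.98,0,0,0,0,15],[-0.68,-0.98,0,0,0,0,15],[-0.68,-0.98,0,0,0,0,15],[-0.68,-0.98,0,0,0,0,15],[-0.68,-0.98,0,0,0,0,15]]' >/dev/null
python3 -m handwheel '[[-0.68,-0.98,0,0,0,0,15],[-0.68,-0.98,0,0,0,0,15],[-0.68,-0.98,0,0,0,0,15],[-0.68,-0.98,0,0,0,0,15],[-0.68,-0.98,0,0,0,0,15],[-0.68,-0.98,0,0,0,0,15],[0,0,0,0,0,0,15],[0,0,0,0,0,0,15]]' >/dev/null
python3 h.py s -38 -38 75 45.4
```

```text
t 60.2 pos [481.5 -45.  188.5] yaw 45.0 q7 46.0 F [ 0.5  1.  -1. ] T [ 0.04 -0.01 -0.01] w 18.7 ff 42.3
turn [-0.08 -0.01 -0.08] shift [0.01 0.17 4.54] total rows 4.5
```

Release, then move up and clear to look at everything.

```bash
python3 -m handwheel '[[0,0.17,0,-0.08,0,0,15],[0,0,1,0,0,0,15],[0,0,1,0,0,0,15],[0,0,1,0,0,0,15],[0,0,1,0,0,0,15],[0,0,0.4,0,0,0,15],[0,0,0,0,0,0,32],[0,0,0,0,0,0,32]]' >/dev/null
python3 h.py
python3 -m handwheel '[[0,0,-1,0,0,0,32],[0,0,-1,0,0,0,32],[0,0,-1,0,0,0,32],[0,0,-1,0,0,0,32],[0,0,-1,0,0,0,32],[0.7,0.7,0,0,0,0,32],[0.7,0.7,0,0,0,0,32],[0.7,0.7,0,0,0,0,32]]' >/dev/null
python3 -m handwheel '[[0.9,0.9,0,0,0,0,32],[0.9,0.9,0,0,0,0,32],[0.9,0.9,0,0,0,0,32],[0.9,0.9,0,0,0,0,32],[0.9,0.9,0,0,0,0,32],[0.9,0.9,0,0,0,0,32],[0.9,0.9,0,0,0,0,32],[0,0,0,0,0,0,32]]' >/dev/null
python3 h.py
python3 - <<'E'
from asc import *
grab("top","top20");grab("scene","scene20")
im=cv2.imread("pics/top20.png");hsv=cv2.cvtColor(im,cv2.COLOR_BGR2HSV);x,y=proj("top",[*W(0,0),80]).round().astype(int)
for r in range(y-56,y+36):print(r,"".join("Y" if 20<=h<=32 and s>165 and v>120 else "#" if 4<=h<=14 and s>=125 and v>=128 else "o" if 4<=h<=14 and s>=125 else "-" if s<75 and v>100 else " " for h,s,v in hsv[r,x-44:x+45]))
a=cv2.imread("pics/top18.png");b=im
print("mat diff",cv2.absdiff(a,b)[160:272,395:455].max(axis=2).__gt__(40).sum())
a=cv2.imread("pics/top0.png");d=(cv2.absdiff(a,b).max(axis=2)>40);print("cup,pw diff",d[105:140,238:272].sum(),d[105:138,328:362].sum())
E
python3 pieces.py top20
```

```text
t 60.8 pos [485.2 -39.6  78.7] yaw 45.3 q7 54.0 F [ 0.2 -0.2  1.3] T [-0.05  0.01 -0.01] w 31.8 ff 0.0
t 62.2 pos [482.7 265.9 205. ] yaw 45.8 q7 18.0 F [-1.   1.1 -0.1] T [ 0.    0.01 -0.  ] w 31.8 ff 0.0
146 ###### ########### #### #####  # # #############   ################### ###########  ###  
147 ### # #######  # ##### ### ######## ############ --- ### ########### ####################
148 ### ###### ## ##### #### ########## ##### # ## -------###################################
149 ##### ####### ############################## -----------######################## #  # ###
150 ####################################o######--------------# ### ###  ### ######## ########
151  ## ### #### ######################oooooo# -----    -----#### #  ########## ###### ### ##
152 ############# ##oooooo########## ##ooooooo ----  --  ----###  # ################# ###  ##
153 ###### #########oooooooooo#o######oooooooo ---- ----- --- #########################  ####
154 ################oooooooooooooooo#ooooooooo ----   --- --- ooooo########## ########## ####
155 ############# ##oooooooooooooooooooooooooo -
[... 7082 characters left out ...]
ooooooooooooo
231 ##########ooooooooooooooooo                                               ooooooooooooooo
232 ############ooooooooooooooooooooo                                        oooooooooooooooo
233 ############ooooooooooooooooooooooooooo                                  oooooooooooooooo
234 #################oooooooooooooooooooooooooooo                            oooooooooooooooo
235 ########################oooooooooooooooooooooooooo                       o#o#############
236 ############################oooooooooooooooooooooooooooo                oo###############
237 ############################oooooo####oooooooooooooooo#ooooooo           o###############
mat diff 423
cup,pw diff 0 0
```

Run:
```python
import cv2,numpy as np
from h import *
im=cv2.imread("pics/top20.png");a=cv2.imread("pics/top18.png")
for r in range(158,274,2):print(r,"".join("o" if g<75 else "+" if g<105 else " " for g in cv2.cvtColor(im,cv2.COLOR_BGR2GRAY)[r,393:457]),"|","".join("o" if g<75 else "+" if g<105 else " " for g in cv2.cvtColor(a,cv2.COLOR_BGR2GRAY)[r,393:457]))
s=cv2.cvtColor(cv2.imread("pics/scene20.png"),cv2.COLOR_BGR2HSV)
for r in range(225,300):print(r,"".join("#" if 4<=h<=14 and s_>=125 and v>=140 else "o" if 4<=h<=14 and s_>=125 else "." if v<90 else " " for h,s_,v in s[r,408:508]))
```

```text
158                                                                  |                                                                 
160                                                                  |                                                                 
162                                                  +               |                                                  +              
164                                                                  |                                                                 
166                                                                  |                                                                 
168                                                                  |                                                                 
170                                                                  |                                                                 
172                                                                  |                                                                 
174         
[... 13962 characters left out ...]
#oo  o  o                                             oooooooooooooooo
294 #################################ooo o                                            oooooooooooooooooo
295 ####################################oooo                                   o oo  o##oooooooooooooooo
296 #######################################ooo      o                        o o  o#########oooooooooooo
297 ##########################################oo          oo             oo .  ###################o#####
298 #################################################oo     o o   oo      oo############################
299 #########################################################oo oo o####################################
```

Run:
```python
from h import *
im=cv2.imread("pics/top20.png");h=cv2.cvtColor(im,cv2.COLOR_BGR2HSV)
print("V");
for r in range(178,207):print(r," ".join(f"{v:3d}" if s>=125 else " . " for s,v in h[r,282:316,1:]))
for z in(50,68,88,110): print(z,[onz("top",*p,z)[:2].round().tolist() for p in((305.5,181.5),(308.5,186.5),(285.5,196.5),(290.5,201))])
print(W(77,82).round(),W(77,-82).round(),W(-77,82).round(),W(-77,-82).round())
for q in((77,82),(77,-82),(-77,-82),(-77,82)):print(q,proj("top",[*W(*q),48]).round(),proj("top",[*W(*q),105]).round())
```

```text
V
178 134 132 132 130 132 130  .  131 129  .   .   .   .   .  159 171 162 142 139 125 139 102 119 116 107 116 107 112  .   .   .   .   .   . 
179 131 132 133 132 133 132 133 131 126  .   .   .   .   .   .  171 168 127 138 186 193 169 134 125 124 128 129 122 139 133 136 155 151 164
180 134 133 134 132 131 131 131 131 127  .   .   .   .   .   .   .   .   .   .  180 164  .   .   .   .   .  144 127 126 126 125 133 134 140
181 134 134 134 133 133 133 133 131 127  .   .  186 191  .   .   .   .   .   .   .   .   .   .   .   .   .   .   .   .   .   .  137 123 126
182 132 133 133 135 134 134 135 132 128 186 190 184 193 148 147 149 147  .   .   .   .   .   .   .   .   .   .   .   .  159 154 121 114 113
183 133 134 133 133 133 132  .  147 181 186 185 183 185 142 132 133 130 148 148  .   .   .   .   .   .   .   .   .  187 161 155 117 108 106
184 129 129  .  126 133 151 181 185 186 183 180 179 177 178 109 128 135 133 130  .   .   .   .  167 183  .  186 173 164 158 155 147 147 143
185 135 130 134  .  184 182 187 184 181 178 177 173 174 177 130 133 137 136 134 151  .   .  190 160 161 178 167 158 15
[... 2711 characters left out ...]
57 158 157 155  .   .   .   .   .   .   .   .   .   .   .   .   .   .   .   .   .   .   .   .   .   .   .   . 
206 174 176 184 119 117 135 136 135 134 132  .   .   .   .   .   .   .   .   .   .   .   .   .   .   .   .   .   .   .   .   .   .   .   . 
50 [[589.0, -29.0], [575.0, -37.0], [548.0, 28.0], [535.0, 14.0]]
68 [[586.0, -30.0], [571.0, -38.0], [545.0, 26.0], [532.0, 12.0]]
88 [[582.0, -31.0], [568.0, -38.0], [542.0, 24.0], [529.0, 11.0]]
110 [[577.0, -32.0], [564.0, -39.0], [538.0, 22.0], [526.0, 9.0]]
[619.  55.] [ 589. -106.] [468.  83.] [438. -78.]
(77, 82) [276. 172.] [273. 167.]
(77, -82) [333. 181.] [333. 177.]
(-77, -82) [324. 235.] [324. 234.]
(-77, 82) [266. 226.] [263. 224.]
```

```bash
python3 -c "from workcell import ticket;print(ticket.hand_in())"
```

```text
the job is handed in; nothing more can be done
None
```

I handed the job in at about 62 s: bin level, turnbutton over the rim, nut run down and tightened about 0.90 rad, all four pieces in the bin, spanner back on the mat, cup and paperweight unmoved; the hand-in gave no verdict, the spanner jaw slipped round the nut before I lifted it off, and I could not confirm how the T piece rests in the bin.

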